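Switch on the tube shaker behind its splash guard with a hooked rod

ROBOT

A 7-joint arm with a two-finger parallel gripper is mounted at the origin on the work surface. World frame = base frame: x ahead of the robot, y to its left, z up, the work surface at z = 0. Lengths are in mm, angles in rad, forces in N, time in s.
With the tool pointing down it reaches from about 425 to 925 mm from the base axis. Payload 6.8 kg.
Tool frame: the origin (TCP) lies midway between the tips of the shut fingers; the grasp point (between the pads) lies 19 mm behind it; z points along the fingers, y is the direction in which the jaws open and shut (so a half turn about z gives the same grasp; the last joint's range is limited). The gripper opens to 85 mm and grips with 20 to 120 N. Pads are 22 mm wide; open, the fingers measure 114 mm over their backs; the gripper's body (76 mm by 85 mm) begins 54 mm behind the grasp point. The pads swing forward as they close: fully open they stand 13 mm farther back than shut.
Start: joints at [1.054, 0.477, 0.022, 1.555, -0.011, 1.109, -0.083], TCP at [268.329, -619.392, 231.308] pointing down, gripper open.
Joint ranges: [-2.96, 2.96], [-0.34, 2.1], [-1.41, 1.46], [0.24, 2.44], [-1.37, 4.51], [0.17, 1.92], [-2.96, 2.96]. Speed limits (rad/s): [2.39, 2.39, 3.14, 3.14, 3.14, 3.14, 3.14].

INTERFACE

Orientations are given as [roll, pitch, yaw] about the fixed x, y, z axes, in that order (R = Rz(yaw) Ry(pitch) Rx(roll)).
In Python, from station import bot gives the robot as it stands. The module is installed in compiled form; this text tells all that it offers.
- The arm moves only by the tool arm_command, never from a script. Its argument "rows" is a list of rows, each an object with "grip": the closure in counts, from 0 (fully open) to 255 (shut); "delta_pos": the shift along the tool's x, y, z in m, a list of three; "delta_rot": the turn, a rotation vector about the tool's x, y, z in rad, a list of three. A call has exactly 5 rows; each row is the pose to reach, as a shift and turn from the pose commanded when the call began, along the tool's axes at that moment; what a row does not reach only later rows make up. A row lasts 1/8 s, in which the tool goes at most 62.5 mm and 10.7 degrees, less where a joint would pass 70% of its speed; a pose out of reach is approached as far as the arm can. A call with a gripper value outside its range is refused whole. The fingers move at their own pace and stop on an object; "newtons" is the grip in N (left out, the last holds). Time passes only in rows, so rows that repeat a pose let the fingers close, or fill a call up. It gives the time, the measured TCP pose, the force and the opening at its end, in the units of the state.
- bot.read_state(): the state, without advancing time (a new reading comes with each control period).
- bot.snapshot(name): name is "side" or "top" or "wrist"; returns the picture (384x512x3 uint8, red, green, blue); there is no depth.
- bot.camera_params(name): a dict with "intrinsics" (3x3 intrinsics, pixels), "k1" (the pictures are not rectified: a ray, as slopes to the right and down, at radius r is drawn at 1 + k1 r^2 times it, then the intrinsics apply), "R" (3x3) and "t" (3): a world point X has camera coordinates R X + t. Camera axes: x right, y down, z forward; pixel columns grow to the right and rows downward; lengths in mm; the calibration is good to about 2 mm. A picture is of the moment at which its call begins: read the wrist's pose just before it. camera_params takes no time and is no camera call; for the wrist camera it gives the pose at the moment of the call.
- bot.close_job(): hands the job in, once; it reports no verdict.
The state is a dict: "t": time; "joint_positions": joint angles; "dq": joint speeds; "tau": joint torques, N m; "position": TCP position; "orientation": TCP orientation; "force": force on the tool from outside, world axes, zero at the start; "ft_torque": the same for the moment, N m; "width": finger opening in mm.
Only numpy, scipy, OpenCV 4.12 (cv2) and the standard library are available. Lean on these libraries where they do the work, as an engineer would, in place of code of your own. Each camera call takes 0.05 s, during which the arm holds its last target.

TASK

Take the bent rod from its cradle, reach over the yellow splash guard with it, hook it behind the red slide lever and draw the lever gently towards the guard until you feel it come up hard against its stop. Keep it pressed there with a steady pull of about 9 N for a good second (the contacts need more than 6 N to engage, and above 12 N the plastic lever would crack), then unhook, leaving the lever on, and lay the rod back in its cradle as it was. Do not touch the lever with the hand or bump the guard, and leave everything else where it stands.

Things in the scene. Friction and masses are not known exactly. Their poses are not given: they have to be found in the camera images.
- rod_grip (a point): loose bent rod, about 220 g: this point is the centre of its black box handle, 120 long (along x) x 22 wide (y) x 24 high (z) mm. x points along the handle to the steel rod (round, 8 mm thick), z up. From the handle's front the rod goes: at x = 70 mm up to z = +60 mm, level forward to x = 185 mm, then down to its tip at z = -26 mm (rounded end at -30 mm). It balances about 15 to 30 mm ahead of this point. Take it across the handle at this point, from above
- rod_tip (a point): the same rod: centre of the rounded end (radius 4 mm) of its down-turned hook, 185 mm ahead of and 26 mm below the handle's centre; same axes
- cradle_rest (a point): grey and white cradle fixed to the bench, where the rod starts: this point is where the handle's centre lies when the rod rests in it (70 mm above the bench), x along the handle towards the hook, z up. Two white posts 12 mm thick at x = -48 and +48 mm carry the handle's ends on floors 12 mm below this point, in notches 26 mm wide whose sides rise and flare to about 20 mm above this point; fingers go between the posts
- lever_far_face (a point): red slide lever standing on the shaker's deck behind the yellow guard: a plate 8 mm thick (x), 30 mm wide (y), 36 mm tall; this point is the centre of its far face (the face turned away from the guard), 18 mm above the deck, 18 mm below the lever's top. The shaker is white, 190 x 240 mm, its deck 70 mm above the bench and free of other things for 25 mm behind the lever at least. x points away from the guard, z up; the lever slides along -x (towards the guard and the robot)
- on_mark (a point): point on the shaker's deck in the lever's path, in line with a short green stripe; x away from the guard, along the slide. The switch is on while the lever's far face is on the guard's side of this point (it starts 4 to 28 mm on the other side). The lever's rigid stop varies from unit to unit and is not measured: it lets that face go 4 to 22 mm past this point, and must be found by feel
- lever: the red lever as a whole; origin at the middle of its foot, on the deck. It drags with 2.5 N plus 15 N per m/s and stays where it is left
- guard_top (a point): yellow see-through splash guard fixed to the bench between the robot and the lever, parallel to the shaker's front: middle of its top edge, 150 mm above the bench; 260 mm wide (y), 8 mm thick at the top (x); x points towards the lever. With the hook 12 mm behind the lever the rod's upright near the handle still clears the guard by 15 mm or more
- yellow_rack: yellow tube rack, 85 x 150 x 60 mm; loose bystander, origin at the centre of its underside
- foam_block: white foam block with a few tubes, 130 x 200 x 55 mm; loose bystander, origin at the centre of its underside
- reagent_bottle: amber bottle, 64 mm across, 150 mm tall; loose bystander, origin at the centre of its underside
- beaker: open glass beaker, 70 mm across, 85 mm tall; loose bystander, origin at the centre of its underside
- tip_box: blue box of pipette tips, 85 x 120 x 56 mm; loose bystander, origin at the centre of its underside
- small_jar: small jar standing on the shaker's deck towards its far left corner, 36 mm across, 45 mm tall; loose bystander, origin at the centre of its underside
- timer: flat white bench timer, 75 x 50 x 18 mm; loose bystander, origin at the centre of its underside
- rod: the bent rod again, as a whole: origin at the centre of the handle's underside, 12 mm below rod_grip, same axes

How it is judged (in metres and radians):
On the way, in this order (a step that is already met when the one before it is completed fails the run):
1. the rod is lifted clear of its cradle (z of rod_grip in the frame of cradle_rest above 0.04 m), for 0.1 s.
2. the lever is past the on mark and the rod, from behind, keeps pressing it against its stop with more than 6 N, for 0.6 s on end (x of lever_far_face in the frame of on_mark below 0 m and x of rod_tip in the frame of lever_far_face above 0 m and contact force between rod and lever above 6 N), for 0.6 s.
At the end, for the whole second after the job is handed in: the lever is still past the on mark and the rod lies at rest in its cradle the way it was: handle centre within 15 mm sideways and 6 mm in height of the cradle's rest point, within 0.12 rad of upright, hook pointing forward as at the start (x of lever_far_face in the frame of on_mark below 0 m and horizontal distance between rod_grip and cradle_rest below 0.015 m and z of rod_grip in the frame of cradle_rest between -0.006 and 0.006 m and angle between rod_grip's own z axis and vertical below 0.12 rad and x of rod_tip in the frame of cradle_rest above 0.1 m and linear speed of rod below 0.02 m/s); the robot touches nothing.
It fails at once if the rod presses the lever with more than 12 N (contact force between rod and lever above 12 N).
It fails at once if the hand or arm touches the lever (contact force between any of the fingers, the arm and lever above 0.5 N).
It fails at once if the guard is bumped (more than 4 N) (contact force between anything else and guard above 4 N).
It fails at once if a bystander is displaced by more than 20 mm (distance of any of yellow_rack, foam_block, reagent_bottle, beaker, tip_box, small_jar, timer from where it was at the start of the episode above 0.02 m).
It also fails if it takes over 64 s, if anything falls off the work surface, if the arm or the gripper's body presses on something with over 40 N, if the wrist force passes 120 N, or if a joint passes its speed limit or range.

## Working session

There is one attempt and no reset: what is moved stays moved. The work goes in short steps, Python scripts to look and compute and a tool call to move; the robot and the scene stay as the last step left them, time stands still between calls to the robot, and variables do not carry over. Pictures are saved under pics/ and viewed, and the job is handed in when it is done.

Besides the shell and the picture viewer there is one more tool, called after "Call:" as name(argument=value, ...), one argument or row to a line, values as JSON. arm_command: Moves the arm, as the interface text tells. Its arguments: {"type":"object","properties":{"rows":{"type":"array"},"newtons":{"type":"number"}},"required":["rows"]}

```bash
mkdir -p pics; cat > h.py <<'E'
import numpy as np, cv2, json
from station import bot
def snap(n,f):
    p=bot.camera_params(n); im=bot.snapshot(n); cv2.imwrite('pics/'+f+'.png',im[:,:,::-1]); return im,p
def ray(p,u,v):
    K=np.array(p['intrinsics'],float);k=p['k1']
    d=np.array([(u-K[0,2])/K[0,0],(v-K[1,2])/K[1,1]]);s=d.copy()
    for _ in range(30): s=d/(1+k*(s@s))
    R=np.array(p['R']);t=np.array(p['t'])
    return -R.T@t, R.T@np.array([s[0],s[1],1])
def onz(p,u,v,z):
    o,d=ray(p,u,v); return o+d*(z-o[2])/d[2]
def proj(p,X):
    K=np.array(p['intrinsics'],float);c=np.array(p['R'])@np.array(X,float)+np.array(p['t'])
    s=c[:2]/c[2]; s=s*(1+p['k1']*(s@s)); return K[:2,:2]@s+K[:2,2]
def tri(pa,a,pb,b):
    o1,d1=ray(pa,*a);o2,d2=ray(pb,*b)
    d1/=np.linalg.norm(d1);d2/=np.linalg.norm(d2)
    s=np.linalg.lstsq(np.stack([d1,-d2],1),o2-o1,rcond=None)[0]
    A=o1+s[0]*d1;B=o2+s[1]*d2
    return (A+B)/2,np.linalg.norm(A-B)
E
python3 - <<'E'
from h import *
np.set_printoptions(precision=3,suppress=True)
print(bot.read_state())
for n in ['side','top','wrist']:
    im,p=snap(n,n+'0'); print(n,p)
E
```

```text
{'t': 0.0, 'joint_positions': array([ 1.054,  0.478,  0.022,  1.556, -0.011,  1.109, -0.083]), 'dq': array([-0.   ,  0.001,  0.001, -0.001, -0.   , -0.001, -0.   ]), 'tau': array([  0.   , -59.644,   1.608, -28.119,   0.012,   0.009,   0.   ]), 'position': array([ 268.052, -618.856,  230.34 ]), 'orientation': array([-3.14 ,  0.   ,  0.409]), 'force': array([ 0.253, -0.564,  0.184]), 'ft_torque': array([-0.021, -0.028,  0.009]), 'width': 85.62168460681038}
side {'intrinsics': array([[485.065,   0.   , 248.399],
       [  0.   , 485.065, 191.349],
       [  0.   ,   0.   ,   1.   ]]), 'k1': 0.000845247171213023, 'R': array([[-0.991, -0.134,  0.004],
       [-0.093,  0.674, -0.733],
       [ 0.095, -0.727, -0.68 ]]), 't': array([ 571.476,  189.535, 1409.107])}
top {'intrinsics': array([[385.073,   0.   , 259.259],
       [  0.   , 385.073, 188.523],
       [  0.   ,   0.   ,   1.   ]]), 'k1': -0.08831811003654987, 'R': array([[-0.017, -1.   , -0.004],
       [-0.994,  0.018, -0.11 ],
       [ 0.11 ,  0.002, -0.994]]), 't': array([ -59.131,  595.123, 1163.122])}
wrist {'intrinsics': array([[287.08 ,   0.   , 250.006],
       [  0.   , 287.08 , 186.391],
       [  0.   ,   0.   ,   1.   ]]), 'k1': 0.013639301503159059, 'R': array([[ 0.398, -0.917, -0.001],
       [-0.874, -0.38 ,  0.304],
       [-0.279, -0.12 , -0.953]]), 't': array([-674.294,  -40.084,  380.085])}
```

View pics/side0.png

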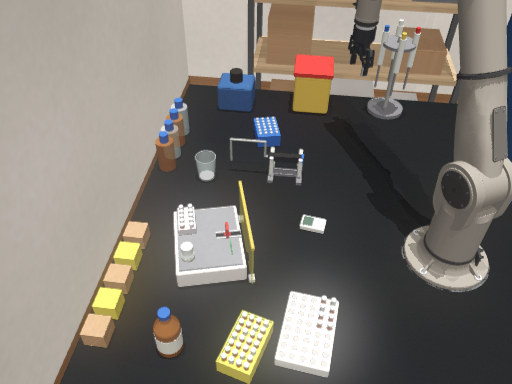

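View pics/top0.png

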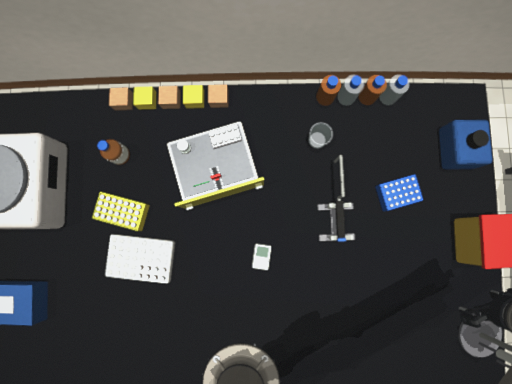

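View pics/wrist0.png

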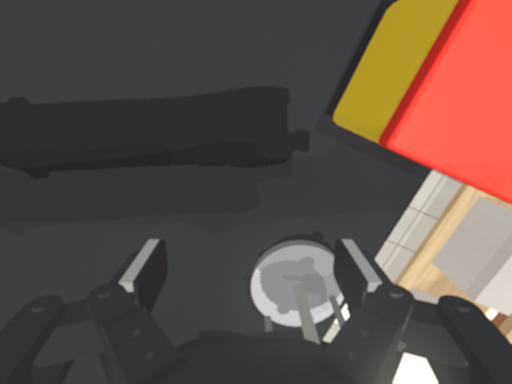

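```bash
python3 - <<'E'
import cv2
a=cv2.imread('pics/top0.png');b=cv2.imread('pics/side0.png')
cv2.imwrite('pics/tA.png',cv2.resize(a[110:220,150:280],None,fx=6,fy=5.4*6/5.4/6*5,interpolation=2))
cv2.imwrite('pics/tB.png',cv2.resize(a[145:255,300:380],None,fx=5,fy=5,interpolation=2))
cv2.imwrite('pics/sA.png',cv2.resize(b[175:290,165:265],None,fx=5,fy=5,interpolation=2))
cv2.imwrite('pics/sB.png',cv2.resize(b[125:195,220:315],None,fx=8,fy=8,interpolation=2))
E
```

```text
(no output)
```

View pics/tA.png

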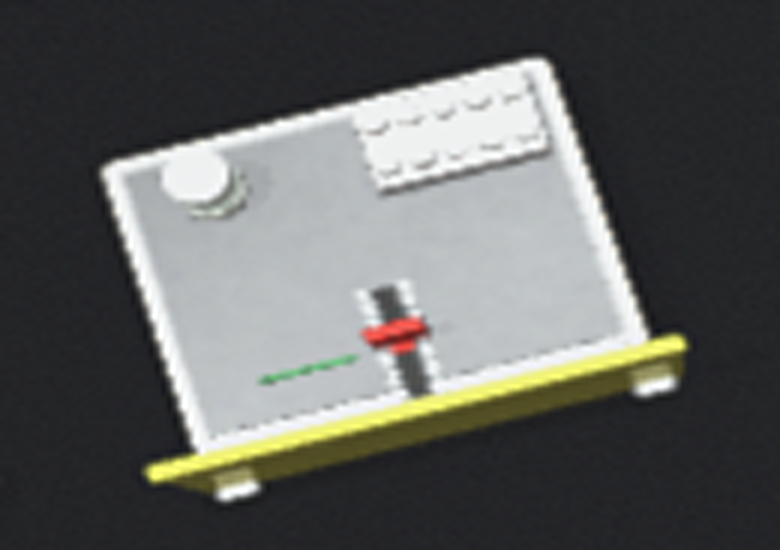

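View pics/tB.png

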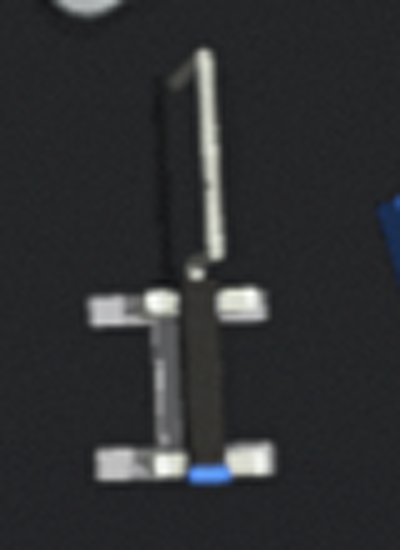

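View pics/sA.png

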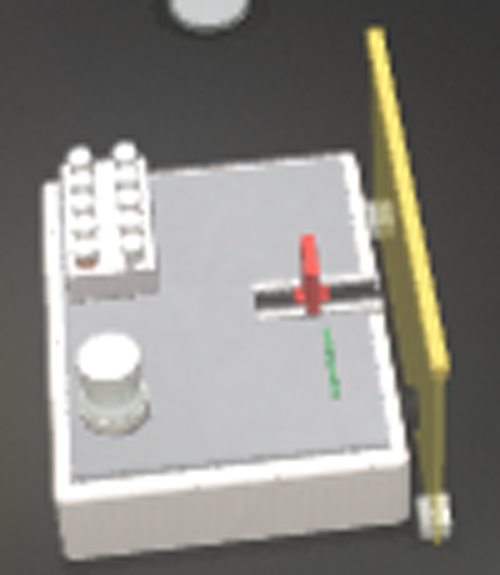

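View pics/sB.png

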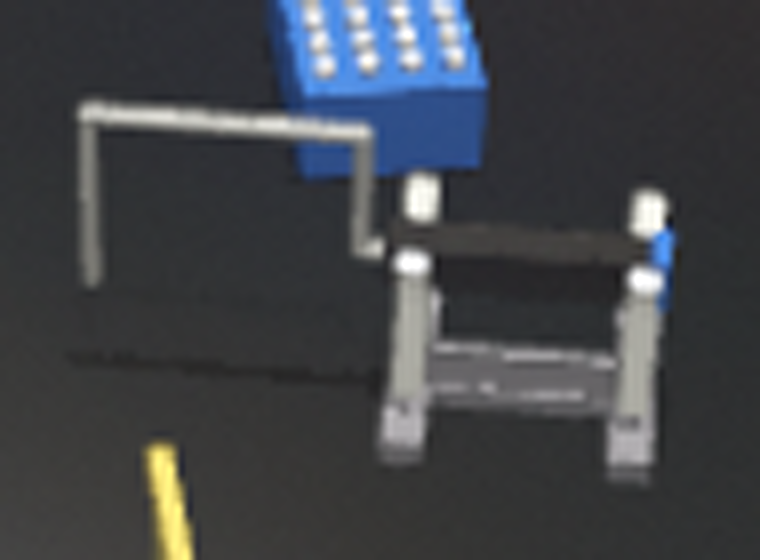

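```bash
python3 - <<'E'
from h import *
np.set_printoptions(precision=1,suppress=True)
T=bot.camera_params('top');S=bot.camera_params('side')
t=lambda u,v:(150+u/6,110+v/5)
tb=lambda u,v:(300+u/5,145+v/5)
s=lambda u,v:(165+u/5,175+v/5)
sb=lambda u,v:(220+u/8,125+v/8)
print('hookcorner',tri(T,tb(205,52),S,sb(88,110)))
print('rearcorner',tri(T,tb(216,255),S,sb(366,130)))
f=onz(T,*tb(201,282),82);r=onz(T,*tb(209,463),82)
print('handle',f,r,np.linalg.norm(f-r))
a=onz(T,*tb(205,52),134);b=onz(T,*tb(216,255),134);print('arm z130',a,b,a-b)
print('tip side',onz(S,*sb(92,283),44))
L=tri(T,t(150,470),S,s(440,370));R=tri(T,t(685,343),S,s(375,32));print('guard',L,R)
L=onz(T,*t(150,470),150);R=onz(T,*t(685,343),150);print(L,R,np.linalg.norm(L-R),np.degrees(np.arctan2(*(L-R)[1::-1])))
print('lever top ends',onz(T,*t(365,332),106),onz(T,*t(427,322),106))
print('green',onz(T,*t(262,380),70),onz(T,*t(355,357),70))
print('slot', onz(T,*t(383,290),70),onz(T,*t(417,390),70))
print('green side',onz(S,*s(326,330),70),onz(S,*s(336,395),70))
print('lever foot side',onz(S,*s(309,310),70), 'top',onz(S,*s(307,238),106))
E
```

```text
hookcorner (array([ 676.4, -308.1,  127.3]), np.float64(1.0250560100644421))
rearcorner (array([ 559.4, -309.3,  128.1]), np.float64(3.3125257135904773))
handle [ 545.8 -309.7   82. ] [ 438.7 -310.5   82. ] 107.10000665902517
arm z130 [ 674.6 -306.7  134. ] [ 557.2 -308.   134. ] [117.4   1.4   0. ]
tip side [ 675.2 -297.    44. ]
guard (array([542.3, 168.6, 143.1]), np.float64(0.4772568508426667)) (array([611.6, -84. , 143. ]), np.float64(3.7165562641143084))
[541.6 167.  150. ] [608.8 -84.  150. ] 259.82115089741444 104.9928790272324
lever top ends [624.1  71.6 106. ] [629.5  41.2 106. ]
green [601.  128.3  70. ] [614.2  81.3  70. ]
slot [654.9  67.   70. ] [593.6  50.1  70. ]
green side [616.6  86.6  70. ] [603.7 132.2  70. ]
lever foot side [628.5  73.1  70. ] top [632.3  51.7 106. ]
```

Call:
arm_command(
  rows=[
    {"grip":0,"delta_pos":[0.025,-0.015,0],"delta_rot":[0,0,0.04]},
    {"grip":0,"delta_pos":[0.065,-0.04,0],"delta_rot":[0,0,0.12]},
    {"grip":0,"delta_pos":[0.11,-0.066,0],"delta_rot":[0,0,0.21]},
    {"grip":0,"delta_pos":[0.155,-0.093,0],"delta_rot":[0,0,0.3]},
    {"grip":0,"delta_pos":[0.2,-0.12,0],"delta_rot":[0,0,0.4]},
  ],
)

```text
t: 0.78
position: [404.9, -428.2, 231.1]
orientation: [-3.141, 0.0, 0.005]
force: [0.7, -0.8, -0.0]
width: 85.3
```

Call:
arm_command(
  rows=[
    {"grip":0,"delta_pos":[0.025,-0.045,0],"delta_rot":[0,0,0]},
    {"grip":0,"delta_pos":[0.045,-0.08,0],"delta_rot":[0,0,0]},
    {"grip":0,"delta_pos":[0.06,-0.11,0],"delta_rot":[0,0,0]},
    {"grip":0,"delta_pos":[0.066,-0.119,0],"delta_rot":[0,0,0]},
    {"grip":0,"delta_pos":[0.066,-0.119,0],"delta_rot":[0,0,0]},
  ],
)

```text
t: 1.4
position: [469.1, -310.4, 231.2]
orientation: [3.141, 0.0, 0.009]
force: [-0.8, -0.6, -0.3]
width: 85.4
```

```bash
python3 - <<'E'
from h import *
np.set_printoptions(precision=3,suppress=True)
s=bot.read_state();print(s['position'],s['orientation'])
im,p=snap('wrist','w1')
import pickle;pickle.dump(p,open('w1.pkl','wb'))
E
```

```text
[ 469.073 -310.414  231.214] [3.141 0.    0.009]
```

View pics/w1.png

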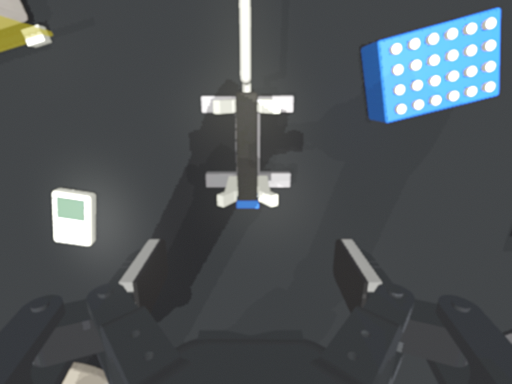

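```bash
python3 - <<'E'
from h import *
import pickle
np.set_printoptions(precision=1,suppress=True)
p=pickle.load(open('w1.pkl','rb'))
a=cv2.imread('pics/w1.png');c=cv2.convertScaleAbs(a[60:220,190:310],alpha=1.6,beta=20);cv2.imwrite('pics/w1z.png',cv2.resize(c,None,fx=5,fy=3.7,interpolation=2))
for z in (82,): print(onz(p,247,93,z),onz(p,248.5,201,z))
for X in ([490,-309.5,70],[490+185,-308,130],[490+70,-309,130]): print(proj(p,X))
E
```

```text
[ 548.4 -306.9   82. ] [ 437.  -309.3   82. ]
[249.2 150.6]
[ 249.2 -108.7]
[249.2  77.3]
```

View pics/w1z.png

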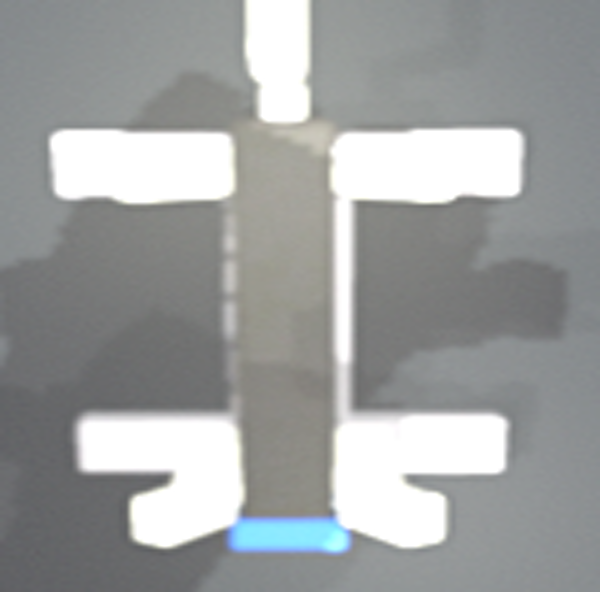

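```bash
python3 - <<'E'
from h import *
import pickle
np.set_printoptions(precision=1,suppress=True)
p=pickle.load(open('w1.pkl','rb'))
for z in (82,): print(onz(p,246.6,93.8,z),onz(p,247.6,200,z),onz(p,247.8,208.6,z))
# post tops front: z=90
print(onz(p,190+235/5,60+165/3.7,90),onz(p,190+333/5,60+165/3.7,90),'rear',onz(p,190+242/5,60+500/3.7,90),onz(p,190+335/5,60+500/3.7,90))
print(onz(p,246,10,134),onz(p,245.2,70,134))
E
```

```text
[ 547.7 -306.5   82. ] [ 438.2 -308.3   82. ] [ 428.1 -308.6   82. ]
[ 537.8 -297.5   90. ] [ 538.  -316.2   90. ] rear [ 446.5 -298.6   90. ] [ 446.7 -318.2   90. ]
[ 605.6 -306.3  134. ] [ 565.  -305.9  134. ]
```

Call:
arm_command(
  rows=[
    {"grip":0,"delta_pos":[0.01,-0.0015,0.02],"delta_rot":[0,0,-0.003]},
    {"grip":0,"delta_pos":[0.0195,-0.003,0.065],"delta_rot":[0,0,-0.003]},
    {"grip":0,"delta_pos":[0.0195,-0.003,0.115],"delta_rot":[0,0,-0.003]},
    {"grip":0,"delta_pos":[0.0195,-0.003,0.155],"delta_rot":[0,0,-0.003]},
    {"grip":0,"delta_pos":[0.0195,-0.003,0.18],"delta_rot":[0,0,-0.003]},
  ],
)

```text
t: 2.08
position: [486.7, -307.1, 47.5]
orientation: [-3.14, 0.004, 0.01]
force: [0.6, -0.3, 0.4]
width: 85.5
```

```bash
python3 - <<'E'
from h import *
import pickle
np.set_printoptions(precision=3,suppress=True)
s=bot.read_state();print(s['position'],s['orientation'],s['force'])
im,p=snap('wrist','w2');snap('side','s2')
E
```

```text
[ 486.705 -307.124   47.526] [-3.14   0.004  0.01 ] [ 0.598 -0.287  0.418]
```

View pics/w2.png

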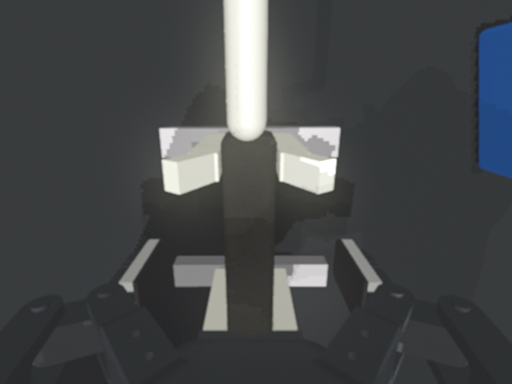

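View pics/s2.png

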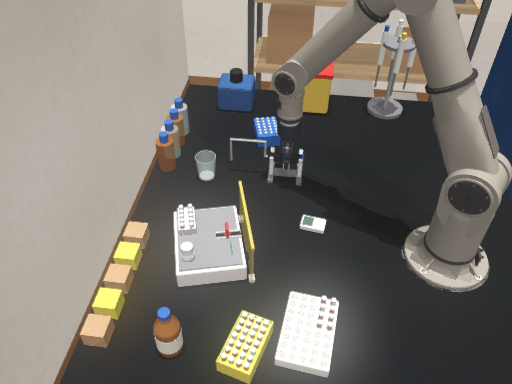

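Call:
arm_command(
  rows=[
    {"grip":0,"delta_pos":[0.001,0,0],"delta_rot":[0,0,0]},
    {"grip":150,"delta_pos":[0.001,0,0],"delta_rot":[0,0,0]},
    {"grip":255,"delta_pos":[0.001,0,0],"delta_rot":[0,0,0]},
    {"grip":255,"delta_pos":[0.001,0,0],"delta_rot":[0,0,0]},
    {"grip":255,"delta_pos":[0.001,0,0],"delta_rot":[0,0,0]},
  ],
  newtons=100,
)

```text
t: 2.8
position: [489.9, -307.2, 52.1]
orientation: [3.141, -0.001, 0.012]
force: [-1.3, 0.4, 6.4]
width: 20.6
```

Call:
arm_command(
  rows=[
    {"grip":255,"delta_pos":[0,0,0],"delta_rot":[0,0,0]},
    {"grip":255,"delta_pos":[0,0,0],"delta_rot":[0,0,0]},
    {"grip":255,"delta_pos":[0,0,0],"delta_rot":[0,0,0]},
    {"grip":255,"delta_pos":[0,0,0],"delta_rot":[0,0,0]},
    {"grip":255,"delta_pos":[0,0,0],"delta_rot":[0,0,0]},
  ],
)

```text
t: 3.42
position: [489.9, -307.2, 52.1]
orientation: [3.141, -0.001, 0.012]
force: [-0.4, 0.9, 5.7]
width: 21.0
```

Call:
arm_command(
  rows=[
    {"grip":255,"delta_pos":[0,0,-0.005],"delta_rot":[0,0,0]},
    {"grip":255,"delta_pos":[0,0,-0.025],"delta_rot":[0,0,0]},
    {"grip":255,"delta_pos":[0,0,-0.055],"delta_rot":[0,0,0]},
    {"grip":255,"delta_pos":[0,0,-0.085],"delta_rot":[0,0,0]},
    {"grip":255,"delta_pos":[0,0,-0.11],"delta_rot":[0,0,0]},
  ],
)

```text
t: 4.05
position: [489.3, -306.9, 162.2]
orientation: [-3.141, 0.0, 0.012]
force: [-0.3, -0.3, -2.9]
width: 20.3
```

Call:
arm_command(
  rows=[
    {"grip":255,"delta_pos":[0,0,-0.02],"delta_rot":[0,0,0]},
    {"grip":255,"delta_pos":[0,0,-0.035],"delta_rot":[0,0,0]},
    {"grip":255,"delta_pos":[0,0,-0.045],"delta_rot":[0,0,0]},
    {"grip":255,"delta_pos":[0,0,-0.05],"delta_rot":[0,0,0]},
    {"grip":255,"delta_pos":[0,0,-0.05],"delta_rot":[0,0,0]},
  ],
)

```text
t: 4.68
position: [489.5, -307.0, 211.1]
orientation: [-3.141, 0.0, 0.012]
force: [0.4, 0.3, -3.2]
width: 20.4
```

```bash
python3 - <<'E'
from h import *
import pickle
np.set_printoptions(precision=3,suppress=True)
s=bot.read_state();print(s['position'],s['orientation'],s['force'],s['ft_torque'],s['width'])
im,p=snap('side','s3')
cv2.imwrite('pics/s3z.png',cv2.resize(im[50:200,190:340,::-1],None,fx=4,fy=4,interpolation=2))
E
```

```text
[ 489.507 -306.96   211.112] [-3.141  0.     0.012] [ 0.439  0.254 -3.216] [-0.002  0.025  0.052] 20.381209353104147
```

View pics/s3z.png

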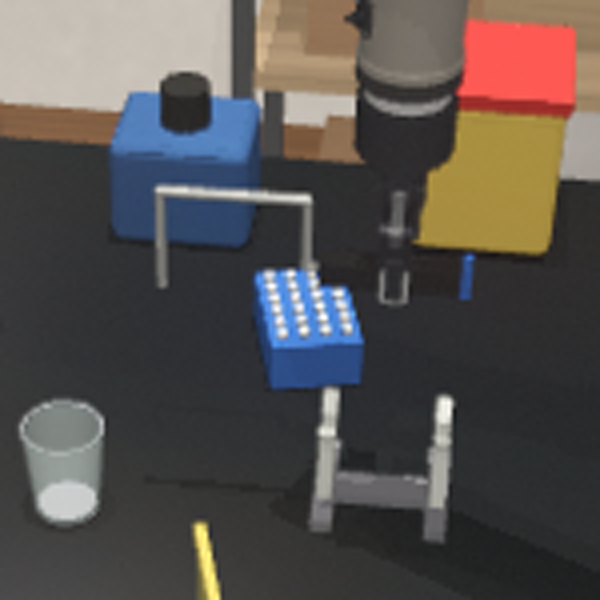

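Call:
arm_command(
  rows=[
    {"grip":255,"delta_pos":[-0.001,-0.015,0],"delta_rot":[0,0,-0.01]},
    {"grip":255,"delta_pos":[-0.003,-0.05,0],"delta_rot":[0,0,-0.04]},
    {"grip":255,"delta_pos":[-0.005,-0.1,0],"delta_rot":[0,0,-0.08]},
    {"grip":255,"delta_pos":[-0.007,-0.15,0],"delta_rot":[0,0,-0.12]},
    {"grip":255,"delta_pos":[-0.01,-0.2,0],"delta_rot":[0,0,-0.16]},
  ],
)

```text
t: 5.35
position: [476.4, -104.5, 211.0]
orientation: [-3.141, 0.0, 0.174]
force: [1.1, 0.0, -2.2]
width: 20.6
```

Call:
arm_command(
  rows=[
    {"grip":255,"delta_pos":[0.005,-0.045,0],"delta_rot":[0,0,-0.035]},
    {"grip":255,"delta_pos":[0.009,-0.08,0],"delta_rot":[0,0,-0.06]},
    {"grip":255,"delta_pos":[0.012,-0.107,0],"delta_rot":[0,0,-0.08]},
    {"grip":255,"delta_pos":[0.014,-0.12,0],"delta_rot":[0,0,-0.09]},
    {"grip":255,"delta_pos":[0.014,-0.12,0],"delta_rot":[0,0,-0.09]},
  ],
)

```text
t: 5.98
position: [470.2, 14.2, 211.2]
orientation: [-3.142, 0.0, 0.264]
force: [-0.1, -0.6, -1.8]
width: 20.6
```

```bash
python3 - <<'E'
from h import *
np.set_printoptions(precision=3,suppress=True)
s=bot.read_state();print(s['position'],s['orientation'],s['force'],s['ft_torque'],s['width'])
im,p=snap('side','s4')
cv2.imwrite('pics/s4z.png',cv2.resize(im[140:290,160:310,::-1],None,fx=4,fy=4,interpolation=2))
im,p=snap('top','t4')
cv2.imwrite('pics/t4z.png',cv2.resize(im[110:260,150:290,::-1],None,fx=4,fy=4,interpolation=2))
im,p=snap('wrist','w4')
E
```

```text
[470.209  14.158 211.161] [-3.142  0.     0.264] [-0.107 -0.599 -1.835] [-0.073  0.131 -0.043] 20.609350837465108
```

View pics/s4z.png

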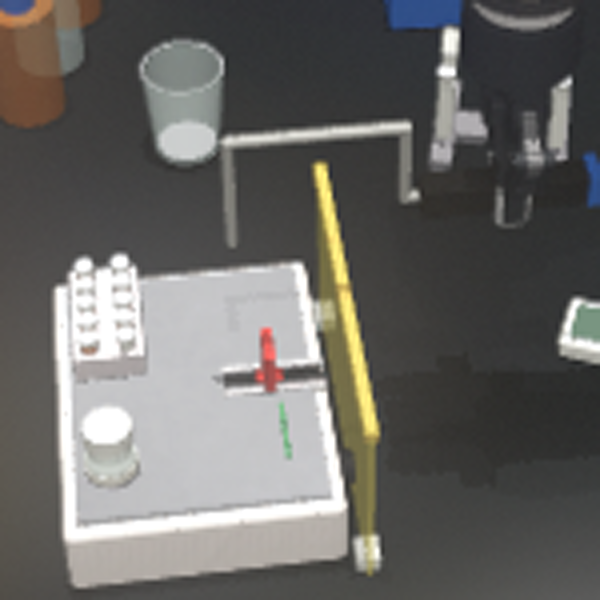

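View pics/t4z.png

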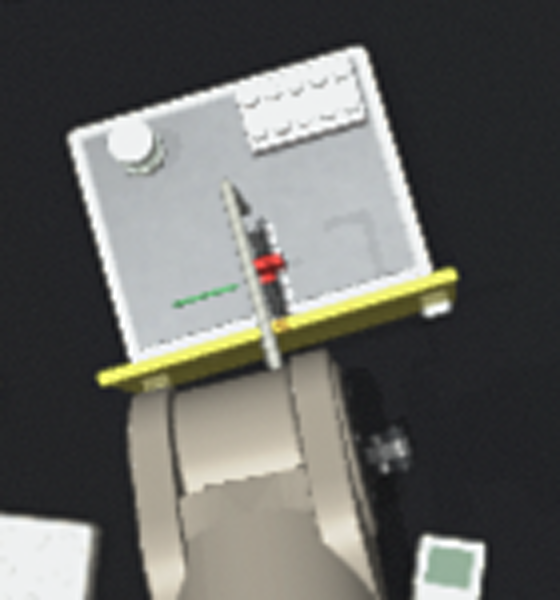

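View pics/w4.png

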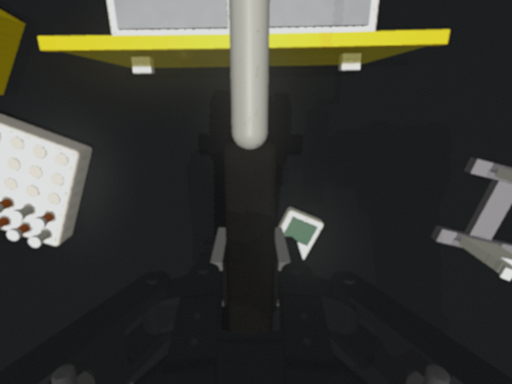

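```bash
python3 - <<'E'
from h import *
np.set_printoptions(precision=1,suppress=True)
T=bot.camera_params('top');S=bot.camera_params('side')
c=tri(T,(207,155.75),S,(217,175.75));print('corner',c)
c2=tri(T,(150+275/4,110+365/4),S,(160+408/4,140+126/4));print('rear',c2)
print('corner z294', onz(T,207,155.75,294-4))
print('tip side at z204', onz(S,218.25,200.5,204))
a=cv2.imread('pics/top0.png');b=cv2.imread('pics/side0.png')
cv2.imwrite('pics/tl.png',cv2.resize(a[150:195,185:235],None,fx=16,fy=13,interpolation=0))
cv2.imwrite('pics/sl.png',cv2.resize(b[215:260,205:255],None,fx=16,fy=13,interpolation=0))
E
```

```text
corner (array([650.4,  58.3, 283.5]), np.float64(0.20933012116241187))
rear (array([537.5,  29.4, 286.4]), np.float64(2.0143316500767368))
corner z294 [649.   57.4 290. ]
tip side at z204 [648.9  66.5 204. ]
```

View pics/tl.png

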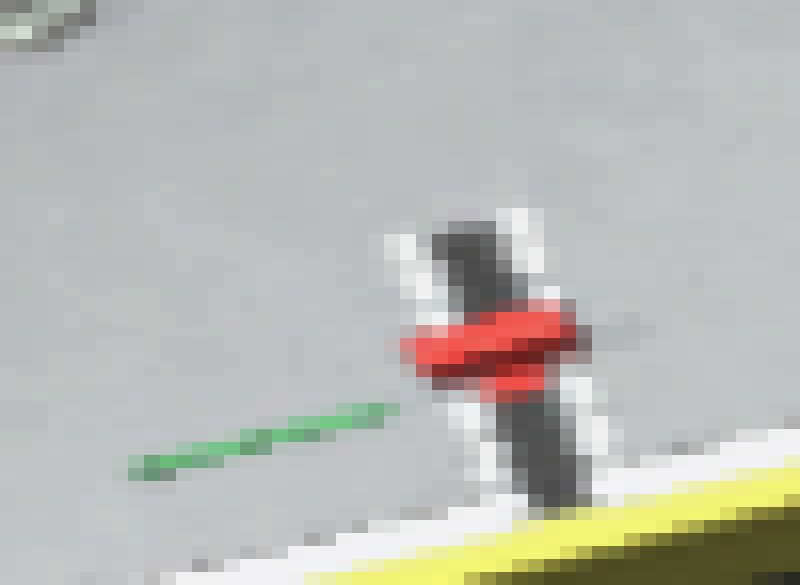

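View pics/sl.png

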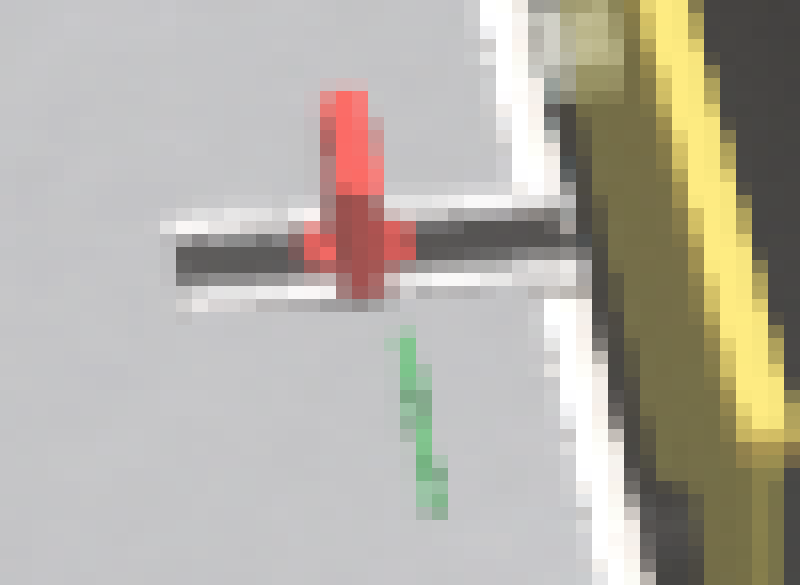

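```bash
python3 - <<'E'
from h import *
np.set_printoptions(precision=1,suppress=True)
T=bot.camera_params('top');S=bot.camera_params('side')
D=np.array([np.cos(.2618),np.sin(.2618)]);N=np.array([-D[1],D[0]])
def sh(n,X): print(n,X,'along',X[:2]@D,'lat',X[:2]@N)
g=lambda u,v:(185+u/16-.5,150+v/13-.5)
s=lambda u,v:(205+u/16-.5,215+v/13-.5)
sh('far mid T',onz(T,*g(490,318),106))
sh('near mid T',onz(T,*g(500,352),106))
sh('left',onz(T,*g(403,350),106));sh('right',onz(T,*g(582,325),106))
sh('far top S',onz(S,*s(320,140),106));sh('near top S',onz(S,*s(384,160),106))
sh('near bottom corner S',onz(S,*s(338,297),70));sh('',onz(S,*s(384,297),70))
sh('greenT1',onz(T,*g(130,472),70));sh('greenT2',onz(T,*g(395,408),70))
sh('greenS1',onz(S,*s(405,330),70));sh('greenS2',onz(S,*s(433,517),70))
sh('slot farT',onz(T,*g(465,225),70));sh('slotS',onz(S,*s(177,262),70))
sh('tip S',onz(S,217.75,200,204));sh('cornerT',onz(T,206.75,155.5,290))
sh('rearT',onz(T,150+275/4-.5,110+365/4-.5,290))
sh('tcp',np.array([470.2,14.2]))
E
```

```text
far mid T [631.1  59.  106. ] along 624.8691285887797 lat -106.38916036506305
near mid T [623.3  57.2 106. ] along 616.8922510644268 lat -106.1197820134675
left [624.1  75.  106. ] along 622.2581331047986 lat -89.12153997314054
right [629.2  42.1 106. ] along 618.6584176820792 lat -122.20000460031245
far top S [635.8  62.5 106. ] along 630.3461348489013 lat -104.18063008085734
near top S [623.8  66.8 106. ] along 619.854553131078 lat -96.97754838437045
near bottom corner S [631.6  74.9  70. ] along 629.4436981293189 lat -91.15823522728408
 [623.6  73.8  70. ] along 621.4037652883333 lat -90.1504783929805
greenT1 [601.7 131.5  70. ] along 615.2087584284069 lat -28.711576348819605
greenT2 [615.8  81.2  70. ] along 615.7997418607296 lat -80.89398493333701
greenS1 [618.4  82.6  70. ] along 618.679531488848 lat -80.23977063322818
greenS2 [605.2 133.3  70. ] along 619.1324160946664 lat -27.858149560212688
slot farT [658.6  67.8  70. ] along 653.6864471620592 lat -104.9182357129668
slotS [661.5  68.7  70. ] along 656.7829241796472 lat -104.84041809710817
tip S [650.6  64.8 204. ] along 645.2052978349933 lat -105.75517474062575
cornerT [649.7  58.  290. ] along 642.5378093384174 lat -112.14293118182935
rearT [537.5  30.1 290. ] along 526.9408472830626 lat -109.98641290695208
tcp [470.2  14.2] along 457.85348785569414 lat -107.98084857221544
```

Call:
arm_command(
  rows=[
    {"grip":255,"delta_pos":[0.002,-0.002,0.005],"delta_rot":[0,0,0]},
    {"grip":255,"delta_pos":[0.004,-0.0025,0.02],"delta_rot":[0,0,0]},
    {"grip":255,"delta_pos":[0.004,-0.0025,0.04],"delta_rot":[0,0,0]},
    {"grip":255,"delta_pos":[0.004,-0.0025,0.055],"delta_rot":[0,0,0]},
    {"grip":255,"delta_pos":[0.004,-0.0025,0.065],"delta_rot":[0,0,0]},
  ],
)

```text
t: 6.75
position: [473.2, 16.8, 145.0]
orientation: [-3.141, 0.001, 0.262]
force: [-0.0, -0.3, -2.6]
width: 20.6
```

```bash
python3 - <<'E'
from h import *
np.set_printoptions(precision=3,suppress=True)
s=bot.read_state();print(s['position'],s['orientation'],s['force'],s['ft_torque'],s['width'])
im,p=snap('side','s5')
cv2.imwrite('pics/s5z.png',cv2.resize(im[170:270,190:290,::-1],None,fx=6,fy=6,interpolation=2))
im,p=snap('top','t5')
cv2.imwrite('pics/t5z.png',cv2.resize(im[130:230,160:260,::-1],None,fx=6,fy=6,interpolation=2))
E
```

```text
[473.237  16.79  144.95 ] [-3.141  0.001  0.262] [-0.014 -0.328 -2.561] [-0.08   0.094 -0.032] 20.644706946961858
```

View pics/s5z.png

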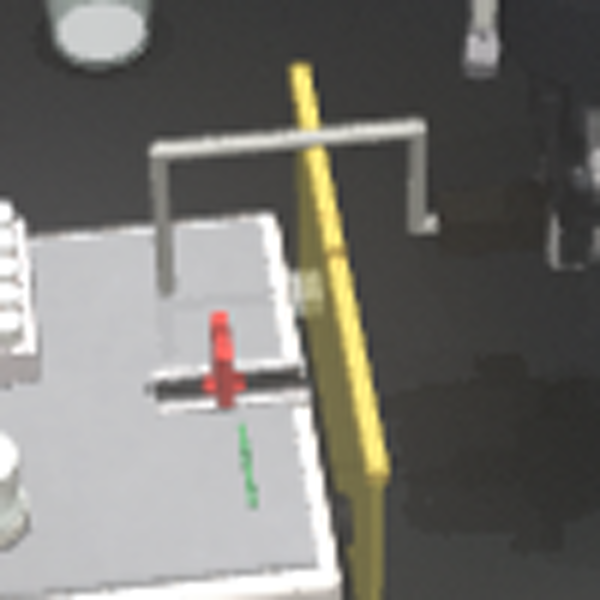

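View pics/t5z.png

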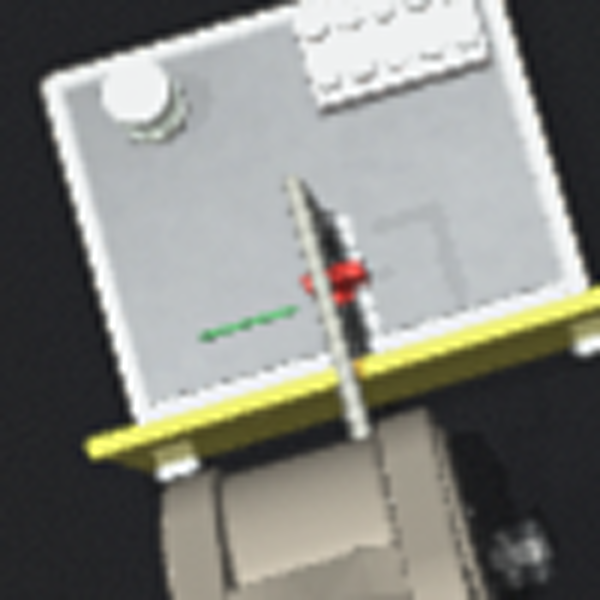

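Call:
arm_command(
  rows=[
    {"grip":255,"delta_pos":[0,0,0.01],"delta_rot":[0,0,0]},
    {"grip":255,"delta_pos":[0,0,0.022],"delta_rot":[0,0,0]},
    {"grip":255,"delta_pos":[0,0,0.035],"delta_rot":[0,0,0]},
    {"grip":255,"delta_pos":[0,0,0.044],"delta_rot":[0,0,0]},
    {"grip":255,"delta_pos":[0,0,0.049],"delta_rot":[0,0,0]},
  ],
)

```text
t: 7.48
position: [473.4, 16.9, 96.5]
orientation: [-3.141, 0.001, 0.262]
force: [-0.2, -0.5, -1.6]
width: 20.3
```

Call:
arm_command(
  rows=[
    {"grip":255,"delta_pos":[0,0,0],"delta_rot":[0,0,0]},
    {"grip":255,"delta_pos":[0,0,0],"delta_rot":[0,0,0]},
    {"grip":255,"delta_pos":[0,0,0],"delta_rot":[0,0,0]},
    {"grip":255,"delta_pos":[0,0,0],"delta_rot":[0,0,0]},
    {"grip":255,"delta_pos":[0,0,0],"delta_rot":[0,0,0]},
  ],
)

```text
t: 8.1
position: [473.8, 16.9, 97.4]
orientation: [3.141, -0.0, 0.262]
force: [-0.5, 0.8, -2.0]
width: 20.7
```

```bash
python3 - <<'E'
from h import *
np.set_printoptions(precision=3,suppress=True)
f=[]
for i in range(4):
    s=bot.read_state();f.append(s['force'])
    if i==0: print(s['position'],s['orientation'],s['force'],s['ft_torque'],s['width'],s['joint_positions'])
    im=bot.snapshot('side')
    if i<1: cv2.imwrite('pics/s6z.png',cv2.resize(im[170:270,190:290,::-1],None,fx=6,fy=6,interpolation=2))
f=np.array(f);D=np.array([np.cos(.2618),np.sin(.2618)]);print(f, f[:,:2]@D)
im,p=snap('top','t6')
cv2.imwrite('pics/t6z.png',cv2.resize(im[130:230,160:260,::-1],None,fx=6,fy=6,interpolation=2))
E
```

```text
[473.803  16.877  97.44 ] [ 3.141 -0.     0.262] [-0.461  0.82  -2.037] [-0.025  0.025 -0.03 ] 20.735390163503748 [ 0.048  0.352 -0.254  2.128  0.139  0.676 -1.609]
[[-0.461  0.82  -2.037]
 [-0.498  0.11  -2.336]
 [ 0.439  0.65  -2.181]
 [ 0.22   0.647 -2.041]] [-0.233 -0.453  0.593  0.38 ]
```

View pics/s6z.png

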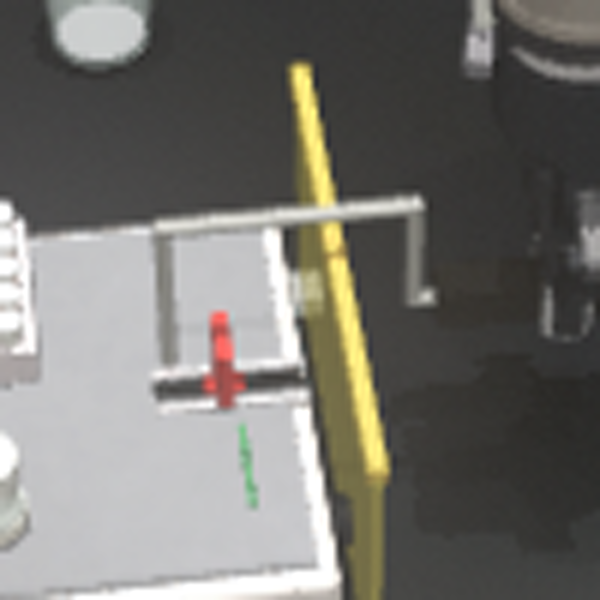

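View pics/t6z.png

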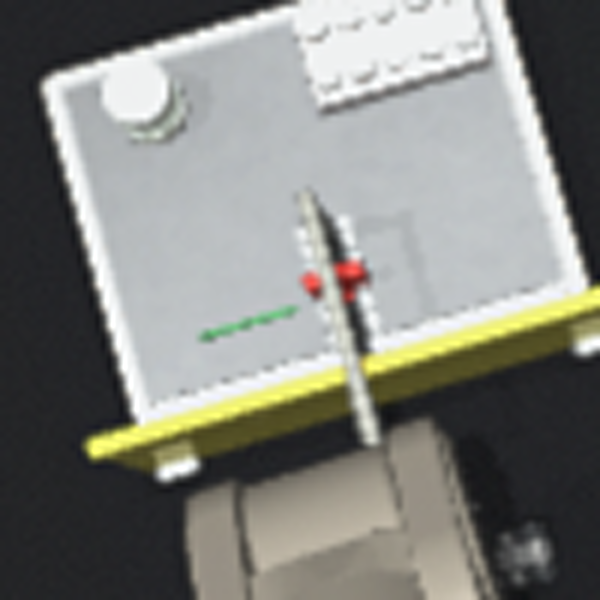

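Call:
arm_command(
  rows=[
    {"grip":255,"delta_pos":[-0.002,0,0],"delta_rot":[0,0,0]},
    {"grip":255,"delta_pos":[-0.005,0,0],"delta_rot":[0,0,0]},
    {"grip":255,"delta_pos":[-0.008,0,0],"delta_rot":[0,0,0]},
    {"grip":255,"delta_pos":[-0.01,0,0],"delta_rot":[0,0,0]},
    {"grip":255,"delta_pos":[-0.01,0,0],"delta_rot":[0,0,0]},
  ],
)

```text
t: 8.98
position: [463.9, 14.3, 97.3]
orientation: [3.142, 0.0, 0.262]
force: [0.8, -0.2, -1.9]
width: 20.8
```

Call:
arm_command(
  rows=[
    {"grip":255,"delta_pos":[-0.001,0,0],"delta_rot":[0,0,0]},
    {"grip":255,"delta_pos":[-0.002,0,0],"delta_rot":[0,0,0]},
    {"grip":255,"delta_pos":[-0.003,0,0],"delta_rot":[0,0,0]},
    {"grip":255,"delta_pos":[-0.004,0,0],"delta_rot":[0,0,0]},
    {"grip":255,"delta_pos":[-0.004,0,0],"delta_rot":[0,0,0]},
  ],
)

```text
t: 9.6
position: [460.1, 13.3, 97.3]
orientation: [3.142, 0.0, 0.262]
force: [0.4, -0.2, -2.4]
width: 20.8
```

Call:
arm_command(
  rows=[
    {"grip":255,"delta_pos":[-0.001,0,0],"delta_rot":[0,0,0]},
    {"grip":255,"delta_pos":[-0.002,0,0],"delta_rot":[0,0,0]},
    {"grip":255,"delta_pos":[-0.003,0,0],"delta_rot":[0,0,0]},
    {"grip":255,"delta_pos":[-0.004,0,0],"delta_rot":[0,0,0]},
    {"grip":255,"delta_pos":[-0.004,0,0],"delta_rot":[0,0,0]},
  ],
)

```text
t: 10.22
position: [456.9, 12.4, 97.5]
orientation: [3.142, -0.001, 0.262]
force: [2.5, 0.9, -3.0]
width: 20.7
```

```bash
cat > look.py <<'E'
from h import *
import sys
np.set_printoptions(precision=2,suppress=True)
D=np.array([np.cos(.2618),np.sin(.2618)])
f=[]
s=bot.read_state()
print(s['t'],s['position'],s['orientation'],'along',s['position'][:2]@D)
f.append(s['force'])
im=bot.snapshot('side');f.append(bot.read_state()['force'])
bot.snapshot('side');f.append(bot.read_state()['force'])
f=np.array(f);print('F along',f[:,:2]@D,'mean',f.mean(0))
if len(sys.argv)>1: cv2.imwrite('pics/%s.png'%sys.argv[1],cv2.resize(im[170:270,190:290,::-1],None,fx=6,fy=6,interpolation=2))
E
python3 look.py s7
```

```text
10.225 [456.89  12.42  97.49] [ 3.14 -0.    0.26] along 444.5417560334295
F along [2.63 3.06 1.7 ] mean [ 2.33  0.83 -3.2 ]
```

View pics/s7.png

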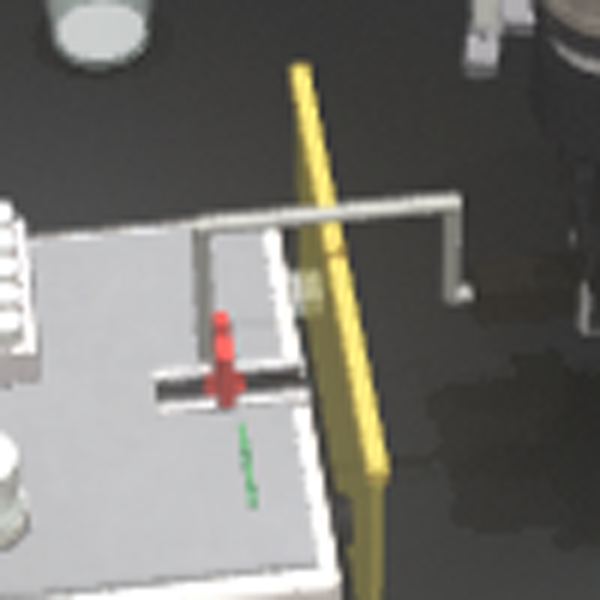

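Call:
arm_command(
  rows=[
    {"grip":255,"delta_pos":[-0.001,0,0],"delta_rot":[0,0,0]},
    {"grip":255,"delta_pos":[-0.002,0,0],"delta_rot":[0,0,0]},
    {"grip":255,"delta_pos":[-0.003,0,0],"delta_rot":[0,0,0]},
    {"grip":255,"delta_pos":[-0.004,0,0],"delta_rot":[0,0,0]},
    {"grip":255,"delta_pos":[-0.005,0,0],"delta_rot":[0,0,0]},
  ],
)

```text
t: 10.95
position: [451.5, 10.9, 97.4]
orientation: [3.142, -0.0, 0.262]
force: [2.0, 0.9, -2.8]
width: 20.6
```

Call:
arm_command(
  rows=[
    {"grip":255,"delta_pos":[-0.001,0,0],"delta_rot":[0,0,0]},
    {"grip":255,"delta_pos":[-0.002,0,0],"delta_rot":[0,0,0]},
    {"grip":255,"delta_pos":[-0.003,0,0],"delta_rot":[0,0,0]},
    {"grip":255,"delta_pos":[-0.004,0,0],"delta_rot":[0,0,0]},
    {"grip":255,"delta_pos":[-0.004,0,0],"delta_rot":[0,0,0]},
  ],
)

```text
t: 11.58
position: [447.5, 9.9, 97.3]
orientation: [3.142, 0.0, 0.262]
force: [1.6, 0.6, -3.0]
width: 20.6
```

```bash
python3 look.py s8
```

```text
11.575 [447.45   9.86  97.28] [3.14 0.   0.26] along 434.7585062291144
F along [1.66 0.96 2.93] mean [ 1.87  0.17 -2.67]
```

View pics/s8.png

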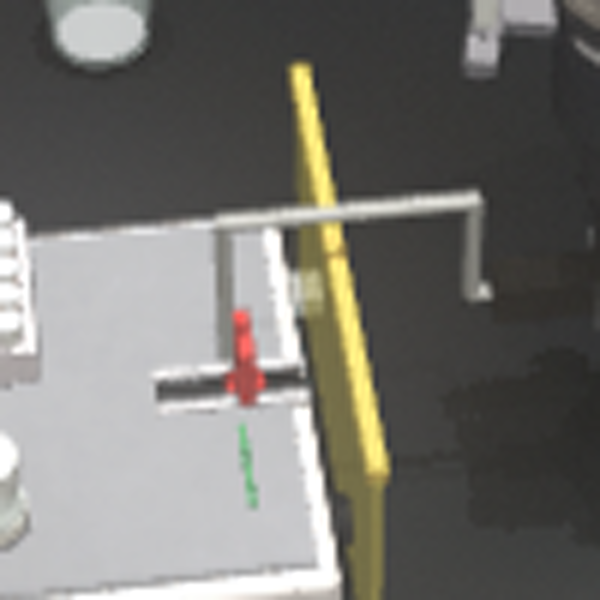

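Call:
arm_command(
  rows=[
    {"grip":255,"delta_pos":[-0.0003,0,0],"delta_rot":[0,0,0]},
    {"grip":255,"delta_pos":[-0.0006,0,0],"delta_rot":[0,0,0]},
    {"grip":255,"delta_pos":[-0.0009,0,0],"delta_rot":[0,0,0]},
    {"grip":255,"delta_pos":[-0.0012,0,0],"delta_rot":[0,0,0]},
    {"grip":255,"delta_pos":[-0.0012,0,0],"delta_rot":[0,0,0]},
  ],
)

```text
t: 12.3
position: [446.4, 9.6, 97.3]
orientation: [3.142, 0.0, 0.262]
force: [1.8, 0.3, -2.4]
width: 20.4
```

Call:
arm_command(
  rows=[
    {"grip":255,"delta_pos":[-0.0003,0,0],"delta_rot":[0,0,0]},
    {"grip":255,"delta_pos":[-0.0006,0,0],"delta_rot":[0,0,0]},
    {"grip":255,"delta_pos":[-0.0009,0,0],"delta_rot":[0,0,0]},
    {"grip":255,"delta_pos":[-0.0012,0,0],"delta_rot":[0,0,0]},
    {"grip":255,"delta_pos":[-0.0012,0,0],"delta_rot":[0,0,0]},
  ],
)

```text
t: 12.92
position: [445.3, 9.3, 97.3]
orientation: [3.142, 0.0, 0.262]
force: [1.9, -0.2, -1.3]
width: 20.4
```

Call:
arm_command(
  rows=[
    {"grip":255,"delta_pos":[-0.0003,0,0],"delta_rot":[0,0,0]},
    {"grip":255,"delta_pos":[-0.0006,0,0],"delta_rot":[0,0,0]},
    {"grip":255,"delta_pos":[-0.0009,0,0],"delta_rot":[0,0,0]},
    {"grip":255,"delta_pos":[-0.0012,0,0],"delta_rot":[0,0,0]},
    {"grip":255,"delta_pos":[-0.0012,0,0],"delta_rot":[0,0,0]},
  ],
)

```text
t: 13.55
position: [444.1, 9.0, 97.3]
orientation: [3.142, 0.0, 0.262]
force: [3.8, 0.0, -2.1]
width: 20.5
```

Call:
arm_command(
  rows=[
    {"grip":255,"delta_pos":[-0.0002,0,0],"delta_rot":[0,0,0]},
    {"grip":255,"delta_pos":[-0.0004,0,0],"delta_rot":[0,0,0]},
    {"grip":255,"delta_pos":[-0.0006,0,0],"delta_rot":[0,0,0]},
    {"grip":255,"delta_pos":[-0.0008,0,0],"delta_rot":[0,0,0]},
    {"grip":255,"delta_pos":[-0.0008,0,0],"delta_rot":[0,0,0]},
  ],
)

```text
t: 14.18
position: [443.4, 8.8, 97.3]
orientation: [3.142, 0.0, 0.262]
force: [3.1, -0.2, -2.3]
width: 20.7
```

```bash
python3 look.py
```

```text
14.175 [443.36   8.77  97.31] [3.14 0.   0.26] along 430.52502952658335
F along [2.97 2.19 3.24] mean [ 2.79  0.4  -2.65]
```

Still sliding friction. Continue.

Call:
arm_command(
  rows=[
    {"grip":255,"delta_pos":[-0.0003,0,0],"delta_rot":[0,0,0]},
    {"grip":255,"delta_pos":[-0.0006,0,0],"delta_rot":[0,0,0]},
    {"grip":255,"delta_pos":[-0.0009,0,0],"delta_rot":[0,0,0]},
    {"grip":255,"delta_pos":[-0.0012,0,0],"delta_rot":[0,0,0]},
    {"grip":255,"delta_pos":[-0.0012,0,0],"delta_rot":[0,0,0]},
  ],
)

```text
t: 14.9
position: [442.2, 8.5, 97.3]
orientation: [3.142, 0.0, 0.262]
force: [2.3, -0.4, -2.5]
width: 20.6
```

Call:
arm_command(
  rows=[
    {"grip":255,"delta_pos":[-0.0003,0,0],"delta_rot":[0,0,0]},
    {"grip":255,"delta_pos":[-0.0006,0,0],"delta_rot":[0,0,0]},
    {"grip":255,"delta_pos":[-0.0009,0,0],"delta_rot":[0,0,0]},
    {"grip":255,"delta_pos":[-0.0012,0,0],"delta_rot":[0,0,0]},
    {"grip":255,"delta_pos":[-0.0012,0,0],"delta_rot":[0,0,0]},
  ],
)

```text
t: 15.52
position: [441.0, 8.2, 97.3]
orientation: [3.142, 0.0, 0.262]
force: [3.1, -0.3, -3.4]
width: 20.3
```

Call:
arm_command(
  rows=[
    {"grip":255,"delta_pos":[-0.0003,0,0],"delta_rot":[0,0,0]},
    {"grip":255,"delta_pos":[-0.0006,0,0],"delta_rot":[0,0,0]},
    {"grip":255,"delta_pos":[-0.0009,0,0],"delta_rot":[0,0,0]},
    {"grip":255,"delta_pos":[-0.0012,0,0],"delta_rot":[0,0,0]},
    {"grip":255,"delta_pos":[-0.0012,0,0],"delta_rot":[0,0,0]},
  ],
)

```text
t: 16.15
position: [439.9, 7.8, 97.3]
orientation: [3.142, 0.0, 0.262]
force: [2.5, -1.0, -2.1]
width: 21.1
```

Call:
arm_command(
  rows=[
    {"grip":255,"delta_pos":[-0.0003,0,0],"delta_rot":[0,0,0]},
    {"grip":255,"delta_pos":[-0.0006,0,0],"delta_rot":[0,0,0]},
    {"grip":255,"delta_pos":[-0.0009,0,0],"delta_rot":[0,0,0]},
    {"grip":255,"delta_pos":[-0.0012,0,0],"delta_rot":[0,0,0]},
    {"grip":255,"delta_pos":[-0.0012,0,0],"delta_rot":[0,0,0]},
  ],
)

```text
t: 16.77
position: [438.7, 7.5, 97.3]
orientation: [3.142, 0.0, 0.262]
force: [2.1, 0.3, -2.5]
width: 20.3
```

Call:
arm_command(
  rows=[
    {"grip":255,"delta_pos":[-0.0003,0,0],"delta_rot":[0,0,0]},
    {"grip":255,"delta_pos":[-0.0006,0,0],"delta_rot":[0,0,0]},
    {"grip":255,"delta_pos":[-0.0009,0,0],"delta_rot":[0,0,0]},
    {"grip":255,"delta_pos":[-0.0012,0,0],"delta_rot":[0,0,0]},
    {"grip":255,"delta_pos":[-0.0012,0,0],"delta_rot":[0,0,0]},
  ],
)

```text
t: 17.4
position: [437.5, 7.2, 97.3]
orientation: [3.142, 0.0, 0.262]
force: [2.3, -0.1, -3.1]
width: 20.6
```

Call:
arm_command(
  rows=[
    {"grip":255,"delta_pos":[-0.0003,0,0],"delta_rot":[0,0,0]},
    {"grip":255,"delta_pos":[-0.0006,0,0],"delta_rot":[0,0,0]},
    {"grip":255,"delta_pos":[-0.0009,0,0],"delta_rot":[0,0,0]},
    {"grip":255,"delta_pos":[-0.0012,0,0],"delta_rot":[0,0,0]},
    {"grip":255,"delta_pos":[-0.0012,0,0],"delta_rot":[0,0,0]},
  ],
)

```text
t: 18.02
position: [436.4, 6.9, 97.3]
orientation: [3.142, 0.0, 0.262]
force: [1.8, 0.3, -2.7]
width: 20.4
```

Call:
arm_command(
  rows=[
    {"grip":255,"delta_pos":[-0.0003,0,0],"delta_rot":[0,0,0]},
    {"grip":255,"delta_pos":[-0.0006,0,0],"delta_rot":[0,0,0]},
    {"grip":255,"delta_pos":[-0.0009,0,0],"delta_rot":[0,0,0]},
    {"grip":255,"delta_pos":[-0.0012,0,0],"delta_rot":[0,0,0]},
    {"grip":255,"delta_pos":[-0.0012,0,0],"delta_rot":[0,0,0]},
  ],
)

```text
t: 18.65
position: [435.2, 6.6, 97.3]
orientation: [3.142, 0.0, 0.262]
force: [1.9, -0.4, -2.7]
width: 20.6
```

```bash
python3 look.py s9
```

```text
18.65 [435.19   6.58  97.27] [3.14 0.   0.26] along 422.06417113351955
F along [1.72 1.8  2.24] mean [ 2.09 -0.37 -2.79]
```

View pics/s9.png

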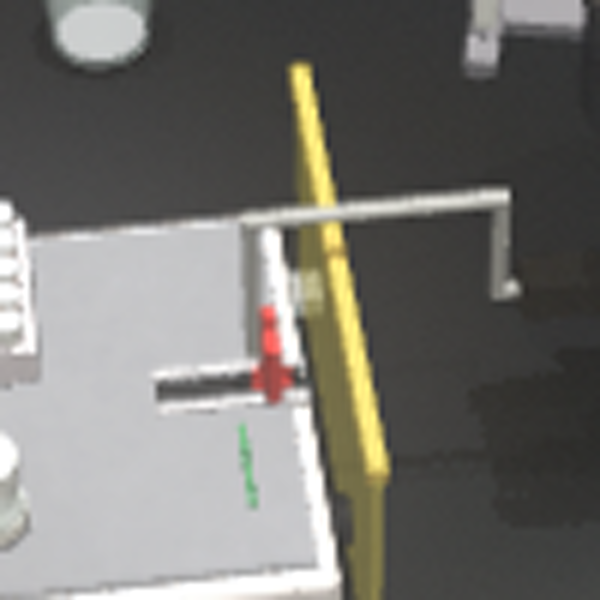

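Lever (red at ~(270,380)) is clearly past the green stripe; continue to the stop.

Call:
arm_command(
  rows=[
    {"grip":255,"delta_pos":[-0.0003,0,0],"delta_rot":[0,0,0]},
    {"grip":255,"delta_pos":[-0.0006,0,0],"delta_rot":[0,0,0]},
    {"grip":255,"delta_pos":[-0.0009,0,0],"delta_rot":[0,0,0]},
    {"grip":255,"delta_pos":[-0.0012,0,0],"delta_rot":[0,0,0]},
    {"grip":255,"delta_pos":[-0.0012,0,0],"delta_rot":[0,0,0]},
  ],
)

```text
t: 19.38
position: [434.1, 6.3, 97.3]
orientation: [3.142, -0.0, 0.262]
force: [2.5, 0.5, -2.5]
width: 20.5
```

Call:
arm_command(
  rows=[
    {"grip":255,"delta_pos":[-0.0003,0,0],"delta_rot":[0,0,0]},
    {"grip":255,"delta_pos":[-0.0006,0,0],"delta_rot":[0,0,0]},
    {"grip":255,"delta_pos":[-0.0009,0,0],"delta_rot":[0,0,0]},
    {"grip":255,"delta_pos":[-0.0012,0,0],"delta_rot":[0,0,0]},
    {"grip":255,"delta_pos":[-0.0012,0,0],"delta_rot":[0,0,0]},
  ],
)

```text
t: 20.0
position: [432.9, 6.0, 97.3]
orientation: [3.142, 0.0, 0.262]
force: [2.6, -0.6, -2.5]
width: 20.6
```

Call:
arm_command(
  rows=[
    {"grip":255,"delta_pos":[-0.0003,0,0],"delta_rot":[0,0,0]},
    {"grip":255,"delta_pos":[-0.0006,0,0],"delta_rot":[0,0,0]},
    {"grip":255,"delta_pos":[-0.0009,0,0],"delta_rot":[0,0,0]},
    {"grip":255,"delta_pos":[-0.0012,0,0],"delta_rot":[0,0,0]},
    {"grip":255,"delta_pos":[-0.0012,0,0],"delta_rot":[0,0,0]},
  ],
)

```text
t: 20.62
position: [431.8, 5.7, 97.3]
orientation: [3.142, 0.0, 0.262]
force: [3.0, -0.1, -3.1]
width: 20.9
```

Call:
arm_command(
  rows=[
    {"grip":255,"delta_pos":[-0.0003,0,0],"delta_rot":[0,0,0]},
    {"grip":255,"delta_pos":[-0.0006,0,0],"delta_rot":[0,0,0]},
    {"grip":255,"delta_pos":[-0.0009,0,0],"delta_rot":[0,0,0]},
    {"grip":255,"delta_pos":[-0.0012,0,0],"delta_rot":[0,0,0]},
    {"grip":255,"delta_pos":[-0.0012,0,0],"delta_rot":[0,0,0]},
  ],
)

```text
t: 21.25
position: [430.6, 5.4, 97.3]
orientation: [3.142, 0.0, 0.262]
force: [2.7, 0.3, -4.2]
width: 21.1
```

Call:
arm_command(
  rows=[
    {"grip":255,"delta_pos":[-0.0003,0,0],"delta_rot":[0,0,0]},
    {"grip":255,"delta_pos":[-0.0006,0,0],"delta_rot":[0,0,0]},
    {"grip":255,"delta_pos":[-0.0009,0,0],"delta_rot":[0,0,0]},
    {"grip":255,"delta_pos":[-0.0012,0,0],"delta_rot":[0,0,0]},
    {"grip":255,"delta_pos":[-0.0012,0,0],"delta_rot":[0,0,0]},
  ],
)

```text
t: 21.88
position: [429.4, 5.0, 97.3]
orientation: [3.142, 0.0, 0.262]
force: [1.6, -0.5, -2.2]
width: 20.8
```

Call:
arm_command(
  rows=[
    {"grip":255,"delta_pos":[-0.0003,0,0],"delta_rot":[0,0,0]},
    {"grip":255,"delta_pos":[-0.0006,0,0],"delta_rot":[0,0,0]},
    {"grip":255,"delta_pos":[-0.0009,0,0],"delta_rot":[0,0,0]},
    {"grip":255,"delta_pos":[-0.0012,0,0],"delta_rot":[0,0,0]},
    {"grip":255,"delta_pos":[-0.0012,0,0],"delta_rot":[0,0,0]},
  ],
)

```text
t: 22.5
position: [428.6, 4.8, 97.4]
orientation: [3.142, -0.001, 0.262]
force: [3.8, -0.4, -4.3]
width: 20.7
```

```bash
python3 look.py s10; python3 -c "
from station import bot;print(bot.read_state()['joint_positions'])"
```

```text
22.5 [428.57   4.84  97.38] [ 3.14 -0.    0.26] along 415.22484084979146
F along [3.55 3.03 3.14] mean [ 3.47 -0.45 -3.63]
[ 0.07380706  0.28995733 -0.26344775  2.2267643   0.12535005  0.63763795
 -1.5889813 ]
```

View pics/s10.png

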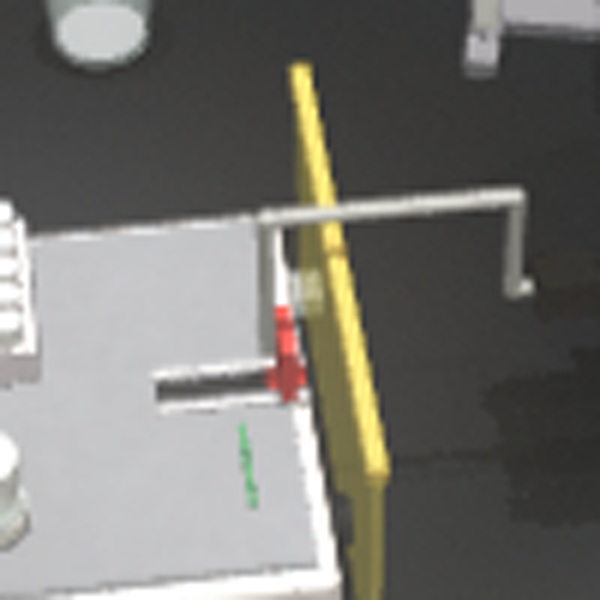

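Call:
arm_command(
  rows=[
    {"grip":255,"delta_pos":[-0.0002,0,0],"delta_rot":[0,0,0]},
    {"grip":255,"delta_pos":[-0.0004,0,0],"delta_rot":[0,0,0]},
    {"grip":255,"delta_pos":[-0.0005,0,0],"delta_rot":[0,0,0]},
    {"grip":255,"delta_pos":[-0.0005,0,0],"delta_rot":[0,0,0]},
    {"grip":255,"delta_pos":[-0.0005,0,0],"delta_rot":[0,0,0]},
  ],
)

```text
t: 23.22
position: [428.6, 4.8, 97.5]
orientation: [3.142, -0.001, 0.262]
force: [5.3, 1.2, -3.7]
width: 20.3
```

```bash
python3 look.py
```

```text
23.225 [428.55   4.82  97.49] [ 3.14 -0.    0.26] along 415.19975311254433
F along [5.47 4.94 5.87] mean [ 5.53  0.34 -3.98]
```

Call:
arm_command(
  rows=[
    {"grip":255,"delta_pos":[-0.0002,0,0],"delta_rot":[0,0,0]},
    {"grip":255,"delta_pos":[-0.0004,0,0],"delta_rot":[0,0,0]},
    {"grip":255,"delta_pos":[-0.0006,0,0],"delta_rot":[0,0,0]},
    {"grip":255,"delta_pos":[-0.0006,0,0],"delta_rot":[0,0,0]},
    {"grip":255,"delta_pos":[-0.0006,0,0],"delta_rot":[0,0,0]},
  ],
)

```text
t: 23.95
position: [428.5, 4.8, 97.6]
orientation: [3.142, -0.002, 0.262]
force: [7.2, 0.8, -5.4]
width: 20.7
```

```bash
python3 look.py
```

```text
23.95 [428.49   4.83  97.61] [ 3.14 -0.    0.26] along 415.13970923893595
F along [7.2  7.94 7.29] mean [ 7.37  1.38 -4.95]
```

Call:
arm_command(
  rows=[
    {"grip":255,"delta_pos":[-0.0001,0,0],"delta_rot":[0,0,0]},
    {"grip":255,"delta_pos":[-0.0002,0,0],"delta_rot":[0,0,0]},
    {"grip":255,"delta_pos":[-0.0002,0,0],"delta_rot":[0,0,0]},
    {"grip":255,"delta_pos":[-0.0002,0,0],"delta_rot":[0,0,0]},
    {"grip":255,"delta_pos":[-0.0002,0,0],"delta_rot":[0,0,0]},
  ],
)

```text
t: 24.68
position: [428.5, 4.8, 97.7]
orientation: [3.142, -0.003, 0.262]
force: [7.0, 1.5, -4.4]
width: 20.3
```

```bash
python3 look.py
```

```text
24.675 [428.47   4.84  97.66] [ 3.14 -0.    0.26] along 415.1261456959613
F along [7.19 6.97 6.88] mean [ 7.02  0.88 -4.46]
```

Call:
arm_command(
  rows=[
    {"grip":255,"delta_pos":[0,0,0],"delta_rot":[0,0,0]},
    {"grip":255,"delta_pos":[0,0,0],"delta_rot":[0,0,0]},
    {"grip":255,"delta_pos":[0,0,0],"delta_rot":[0,0,0]},
    {"grip":255,"delta_pos":[0,0,0],"delta_rot":[0,0,0]},
    {"grip":255,"delta_pos":[0,0,0],"delta_rot":[0,0,0]},
  ],
)

```text
t: 25.4
position: [428.5, 4.8, 97.7]
orientation: [3.142, -0.003, 0.262]
force: [8.0, 1.1, -5.1]
width: 20.9
```

```bash
python3 look.py s11
```

```text
25.4 [428.48   4.82  97.65] [ 3.14 -0.    0.26] along 415.1281299218157
F along [8.03 6.67 7.51] mean [ 7.52  0.56 -5.21]
```

Call:
arm_command(
  rows=[
    {"grip":255,"delta_pos":[0,0,0],"delta_rot":[0,0,0]},
    {"grip":255,"delta_pos":[0,0,0],"delta_rot":[0,0,0]},
    {"grip":255,"delta_pos":[0,0,0],"delta_rot":[0,0,0]},
    {"grip":255,"delta_pos":[0,0,0],"delta_rot":[0,0,0]},
    {"grip":255,"delta_pos":[0,0,0],"delta_rot":[0,0,0]},
  ],
)

```text
t: 26.12
position: [428.5, 4.8, 97.6]
orientation: [3.142, -0.003, 0.262]
force: [6.9, 1.5, -4.9]
width: 20.9
```

Call:
arm_command(
  rows=[
    {"grip":255,"delta_pos":[-0.0001,0,0],"delta_rot":[0,0,0]},
    {"grip":255,"delta_pos":[-0.0002,0,0],"delta_rot":[0,0,0]},
    {"grip":255,"delta_pos":[-0.0003,0,0],"delta_rot":[0,0,0]},
    {"grip":255,"delta_pos":[-0.0003,0,0],"delta_rot":[0,0,0]},
    {"grip":255,"delta_pos":[-0.0003,0,0],"delta_rot":[0,0,0]},
  ],
)

```text
t: 26.75
position: [428.5, 4.8, 97.7]
orientation: [3.142, -0.003, 0.262]
force: [8.6, 1.5, -5.9]
width: 20.6
```

```bash
python3 look.py s12
```

```text
26.75 [428.46   4.83  97.72] [ 3.14 -0.    0.26] along 415.1142402116225
F along [8.69 8.33 8.02] mean [ 8.34  1.14 -5.51]
```

Call:
arm_command(
  rows=[
    {"grip":255,"delta_pos":[0,0,0],"delta_rot":[0,0,0]},
    {"grip":255,"delta_pos":[0,0,0],"delta_rot":[0,0,0]},
    {"grip":255,"delta_pos":[0,0,0],"delta_rot":[0,0,0]},
    {"grip":255,"delta_pos":[0,0,0],"delta_rot":[0,0,0]},
    {"grip":255,"delta_pos":[0,0,0],"delta_rot":[0,0,0]},
  ],
)

```text
t: 27.48
position: [428.5, 4.8, 97.7]
orientation: [3.142, -0.003, 0.262]
force: [8.3, 1.1, -5.4]
width: 20.3
```

View pics/s12.png

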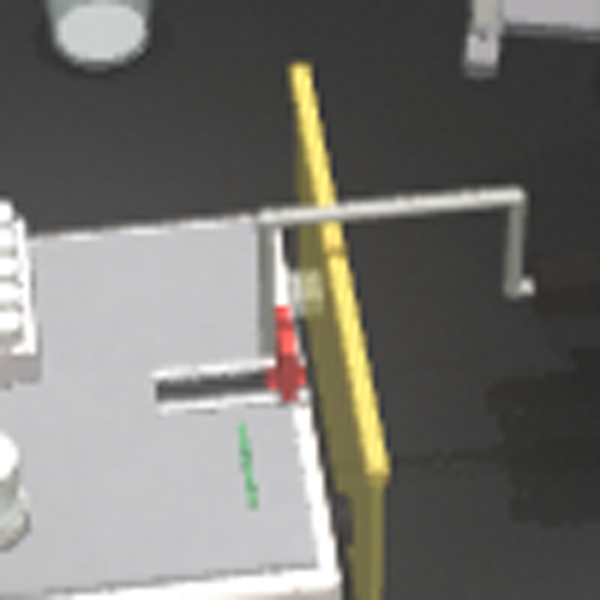

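Call:
arm_command(
  rows=[
    {"grip":255,"delta_pos":[0,0,0],"delta_rot":[0,0,0]},
    {"grip":255,"delta_pos":[0,0,0],"delta_rot":[0,0,0]},
    {"grip":255,"delta_pos":[0,0,0],"delta_rot":[0,0,0]},
    {"grip":255,"delta_pos":[0,0,0],"delta_rot":[0,0,0]},
    {"grip":255,"delta_pos":[0,0,0],"delta_rot":[0,0,0]},
  ],
)

```text
t: 28.1
position: [428.5, 4.8, 97.7]
orientation: [3.142, -0.003, 0.262]
force: [8.5, 0.5, -5.8]
width: 20.7
```

Call:
arm_command(
  rows=[
    {"grip":255,"delta_pos":[0.002,0,0],"delta_rot":[0,0,0]},
    {"grip":255,"delta_pos":[0.005,0,0],"delta_rot":[0,0,0]},
    {"grip":255,"delta_pos":[0.009,0,0],"delta_rot":[0,0,0]},
    {"grip":255,"delta_pos":[0.014,0,0],"delta_rot":[0,0,0]},
    {"grip":255,"delta_pos":[0.016,0,0],"delta_rot":[0,0,0]},
  ],
)

```text
t: 28.72
position: [442.5, 8.7, 97.3]
orientation: [-3.142, 0.0, 0.262]
force: [0.3, 0.4, -2.1]
width: 20.7
```

```bash
python3 look.py s13
```

```text
28.725 [442.5    8.65  97.26] [-3.14  0.    0.26] along 429.6585417679342
F along [ 0.35  0.76 -0.44] mean [ 0.15  0.29 -2.05]
```

View pics/s13.png

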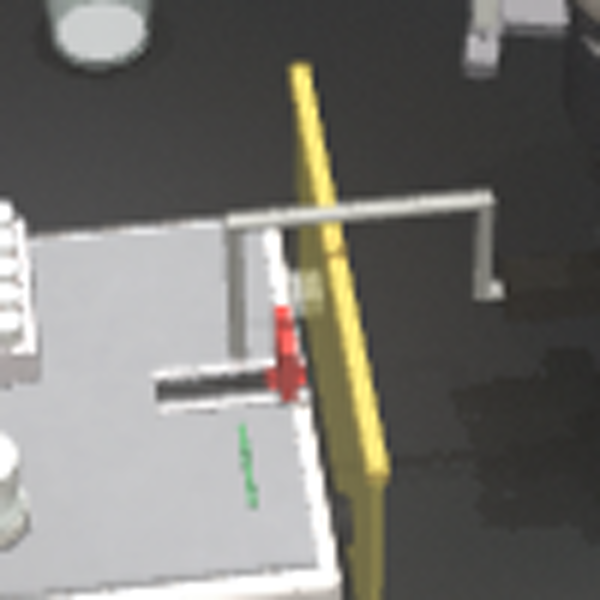

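Call:
arm_command(
  rows=[
    {"grip":255,"delta_pos":[0,0,-0.01],"delta_rot":[0,0,0]},
    {"grip":255,"delta_pos":[0,0,-0.035],"delta_rot":[0,0,0]},
    {"grip":255,"delta_pos":[0,0,-0.07],"delta_rot":[0,0,0]},
    {"grip":255,"delta_pos":[0,0,-0.1],"delta_rot":[0,0,0]},
    {"grip":255,"delta_pos":[0,0,-0.114],"delta_rot":[0,0,0]},
  ],
)

```text
t: 29.45
position: [442.9, 8.5, 213.4]
orientation: [3.141, -0.003, 0.262]
force: [-0.1, -0.1, -2.2]
width: 20.7
```

```bash
python3 look.py
```

```text
29.45 [442.87   8.53 213.35] [ 3.14 -0.    0.26] along 429.9871231127768
F along [-0.15  0.75 -0.09] mean [ 0.17  0.04 -1.95]
```

Call:
arm_command(
  rows=[
    {"grip":255,"delta_pos":[-0.002,0.015,0],"delta_rot":[0,0,0.01]},
    {"grip":255,"delta_pos":[-0.006,0.05,0],"delta_rot":[0,0,0.04]},
    {"grip":255,"delta_pos":[-0.012,0.1,0],"delta_rot":[0,0,0.08]},
    {"grip":255,"delta_pos":[-0.017,0.15,0],"delta_rot":[0,0,0.12]},
    {"grip":255,"delta_pos":[-0.023,0.2,0],"delta_rot":[0,0,0.16]},
  ],
)

```text
t: 30.18
position: [470.7, -193.2, 209.7]
orientation: [-3.141, 0.003, 0.1]
force: [-0.1, 0.6, -2.4]
width: 20.6
```

```bash
python3 look.py
```

```text
30.175 [ 470.7  -193.19  209.71] [-3.14  0.    0.1 ] along 404.65764762416876
F along [ 0.03 -1.2  -0.32] mean [ 0.18 -2.59 -2.18]
```

Call:
arm_command(
  rows=[
    {"grip":255,"delta_pos":[0.002,0.04,0],"delta_rot":[0,0,0.03]},
    {"grip":255,"delta_pos":[0.0035,0.075,0],"delta_rot":[0,0,0.06]},
    {"grip":255,"delta_pos":[0.005,0.103,0],"delta_rot":[0,0,0.08]},
    {"grip":255,"delta_pos":[0.0054,0.1176,0],"delta_rot":[0,0,0.09]},
    {"grip":255,"delta_pos":[0.0054,0.1176,0],"delta_rot":[0,0,0.09]},
  ],
)

```text
t: 30.9
position: [488.3, -307.7, 210.3]
orientation: [-3.141, 0.002, 0.01]
force: [-0.2, 1.0, -3.2]
width: 20.4
```

Call:
arm_command(
  rows=[
    {"grip":255,"delta_pos":[0,0,0.015],"delta_rot":[0,0,0]},
    {"grip":255,"delta_pos":[0,0,0.04],"delta_rot":[0,0,0]},
    {"grip":255,"delta_pos":[0,0,0.07],"delta_rot":[0,0,0]},
    {"grip":255,"delta_pos":[0,0,0.09],"delta_rot":[0,0,0]},
    {"grip":255,"delta_pos":[0,0,0.1],"delta_rot":[0,0,0]},
  ],
)

```text
t: 31.52
position: [488.2, -305.2, 109.4]
orientation: [-3.14, 0.002, 0.014]
force: [-0.7, -0.2, -1.8]
width: 20.5
```

Call:
arm_command(
  rows=[
    {"grip":255,"delta_pos":[0,0,0],"delta_rot":[0,0,0]},
    {"grip":255,"delta_pos":[0,0,0],"delta_rot":[0,0,0]},
    {"grip":255,"delta_pos":[0,0,0],"delta_rot":[0,0,0]},
    {"grip":255,"delta_pos":[0,0,0],"delta_rot":[0,0,0]},
    {"grip":255,"delta_pos":[0,0,0],"delta_rot":[0,0,0]},
  ],
)

```text
t: 32.15
position: [489.2, -307.2, 111.6]
orientation: [3.141, -0.0, 0.012]
force: [0.3, -0.2, -2.7]
width: 20.6
```

```bash
python3 - <<'E'
from h import *
np.set_printoptions(precision=4,suppress=True)
s=bot.read_state();print(s['t'],s['position'],s['orientation'],s['force'])
im,p=snap('wrist','w14')
im,p=snap('side','s14');cv2.imwrite('pics/s14z.png',cv2.resize(im[100:200,210:330,::-1],None,fx=6,fy=6,interpolation=2))
E
```

```text
32.15 [ 489.1945 -307.1549  111.574 ] [ 3.1414 -0.0004  0.0117] [ 0.2992 -0.1737 -2.7478]
```

View pics/w14.png

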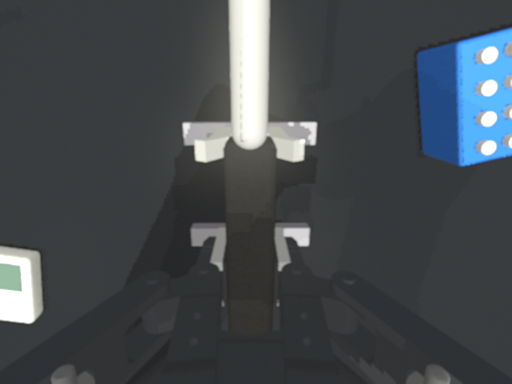

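View pics/s14z.png

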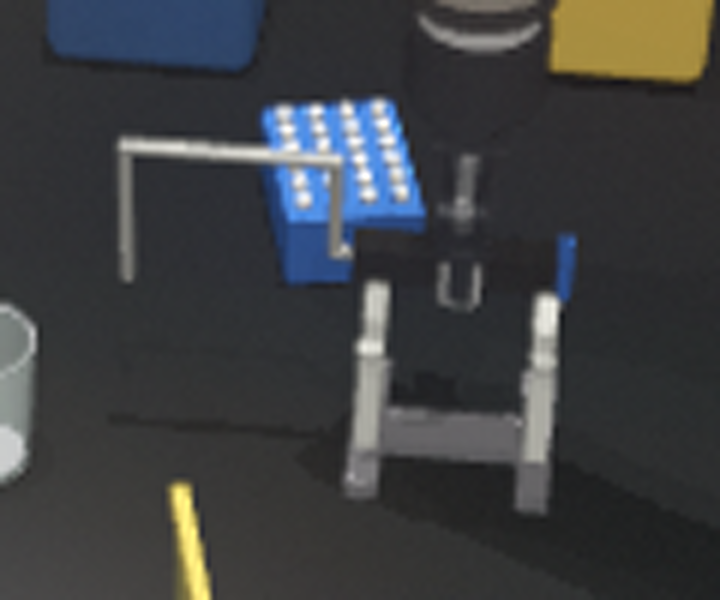

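Call:
arm_command(
  rows=[
    {"grip":255,"delta_pos":[0.0005,0,0.012],"delta_rot":[0,0,0]},
    {"grip":255,"delta_pos":[0.0005,0,0.028],"delta_rot":[0,0,0]},
    {"grip":255,"delta_pos":[0.0005,0,0.042],"delta_rot":[0,0,0]},
    {"grip":255,"delta_pos":[0.0005,0,0.05],"delta_rot":[0,0,0]},
    {"grip":255,"delta_pos":[0.0005,0,0.052],"delta_rot":[0,0,0]},
  ],
)

```text
t: 32.88
position: [489.2, -306.9, 58.4]
orientation: [-3.141, 0.001, 0.012]
force: [0.2, 0.5, -2.1]
width: 20.6
```

Call:
arm_command(
  rows=[
    {"grip":255,"delta_pos":[0,0,0.002],"delta_rot":[0,0,0]},
    {"grip":255,"delta_pos":[0,0,0.004],"delta_rot":[0,0,0]},
    {"grip":255,"delta_pos":[0,0,0.006],"delta_rot":[0,0,0]},
    {"grip":255,"delta_pos":[0,0,0.0068],"delta_rot":[0,0,0]},
    {"grip":255,"delta_pos":[0,0,0.0068],"delta_rot":[0,0,0]},
  ],
)

```text
t: 33.5
position: [489.6, -307.1, 52.5]
orientation: [3.142, -0.0, 0.012]
force: [0.7, -0.3, -3.4]
width: 20.8
```

```bash
python3 - <<'E'
from h import *
np.set_printoptions(precision=4,suppress=True)
s=bot.read_state();print(s['t'],s['position'],s['orientation'],s['force'],s['ft_torque'])
im,p=snap('side','s15');cv2.imwrite('pics/s15z.png',cv2.resize(im[100:200,210:330,::-1],None,fx=6,fy=6,interpolation=2))
E
```

```text
33.5 [ 489.5914 -307.092    52.5384] [ 3.1416 -0.      0.0118] [ 0.708  -0.2871 -3.3831] [-0.0241  0.0382 -0.0172]
```

View pics/s15z.png

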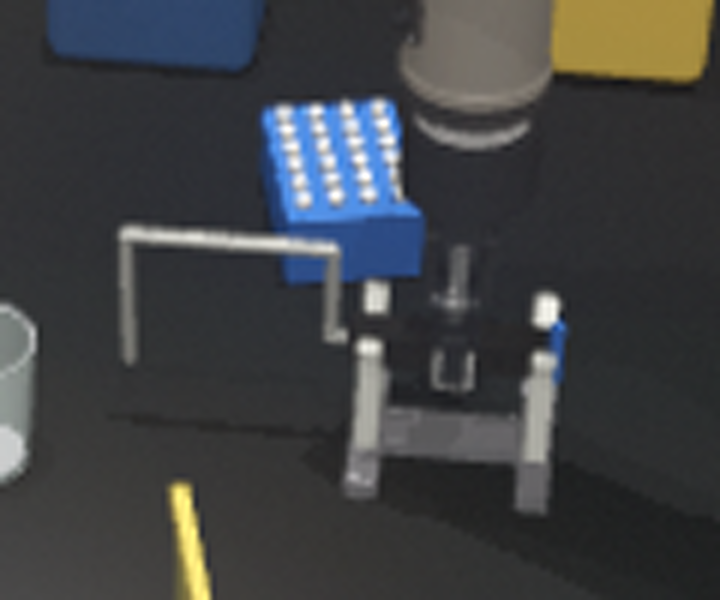

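Not yet carried by the floors (z force still −3); feel down a little further.

Call:
arm_command(
  rows=[
    {"grip":255,"delta_pos":[0,0,0.0005],"delta_rot":[0,0,0]},
    {"grip":255,"delta_pos":[0,0,0.001],"delta_rot":[0,0,0]},
    {"grip":255,"delta_pos":[0,0,0.001],"delta_rot":[0,0,0]},
    {"grip":255,"delta_pos":[0,0,0.001],"delta_rot":[0,0,0]},
    {"grip":255,"delta_pos":[0,0,0.001],"delta_rot":[0,0,0]},
  ],
)

```text
t: 34.17
position: [489.7, -307.2, 52.1]
orientation: [3.141, -0.0, 0.012]
force: [-2.4, 1.3, 5.1]
width: 20.5
```

Seated (same z and force as at the grasp). Open.

Call:
arm_command(
  rows=[
    {"grip":200,"delta_pos":[0,0,0],"delta_rot":[0,0,0]},
    {"grip":100,"delta_pos":[0,0,0],"delta_rot":[0,0,0]},
    {"grip":0,"delta_pos":[0,0,0],"delta_rot":[0,0,0]},
    {"grip":0,"delta_pos":[0,0,0],"delta_rot":[0,0,0]},
    {"grip":0,"delta_pos":[0,0,0],"delta_rot":[0,0,0]},
  ],
  newtons=30,
)

```text
t: 34.8
position: [489.7, -307.1, 51.5]
orientation: [3.142, -0.0, 0.012]
force: [0.0, 0.6, -0.6]
width: 85.4
```

Call:
arm_command(
  rows=[
    {"grip":0,"delta_pos":[0,0,0],"delta_rot":[0,0,0]},
    {"grip":0,"delta_pos":[0,0,0],"delta_rot":[0,0,0]},
    {"grip":0,"delta_pos":[0,0,-0.01],"delta_rot":[0,0,0]},
    {"grip":0,"delta_pos":[0,0,-0.03],"delta_rot":[0,0,0]},
    {"grip":0,"delta_pos":[0,0,-0.06],"delta_rot":[0,0,0]},
  ],
)

```text
t: 35.42
position: [489.1, -306.8, 112.1]
orientation: [-3.141, 0.001, 0.012]
force: [0.4, -0.8, -0.2]
width: 85.2
```

Call:
arm_command(
  rows=[
    {"grip":0,"delta_pos":[0,0,-0.04],"delta_rot":[0,0,0]},
    {"grip":0,"delta_pos":[0,0,-0.08],"delta_rot":[0,0,0]},
    {"grip":0,"delta_pos":[0,0,-0.11],"delta_rot":[0,0,0]},
    {"grip":0,"delta_pos":[0,0,-0.13],"delta_rot":[0,0,0]},
    {"grip":0,"delta_pos":[0,0,-0.13],"delta_rot":[0,0,0]},
  ],
)

```text
t: 36.05
position: [490.5, -307.6, 243.7]
orientation: [3.14, -0.004, 0.012]
force: [0.1, -0.5, -0.5]
width: 85.3
```

```bash
python3 - <<'E'
from h import *
np.set_printoptions(precision=4,suppress=True)
s=bot.read_state();print(s['t'],s['position'],s['orientation'],s['force'],s['width'])
im,p=snap('side','s16')
im=im[100:290,160:330,::-1]
cv2.imwrite('pics/s16z.png',cv2.resize(im,None,fx=3.1,fy=3.1,interpolation=2))
im,p=snap('wrist','w16')
im,p=snap('top','t16')
E
```

```text
36.05 [ 490.4784 -307.6251  243.6998] [ 3.1397 -0.0037  0.0116] [ 0.0615 -0.5309 -0.5418] 85.25393041620266
```

View pics/s16z.png

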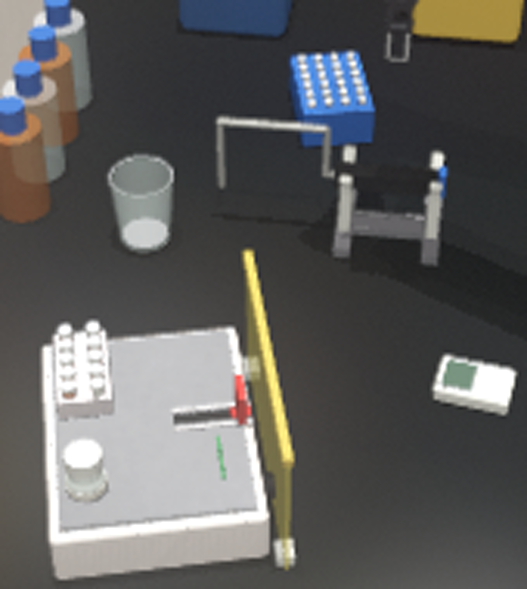

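View pics/t16.png

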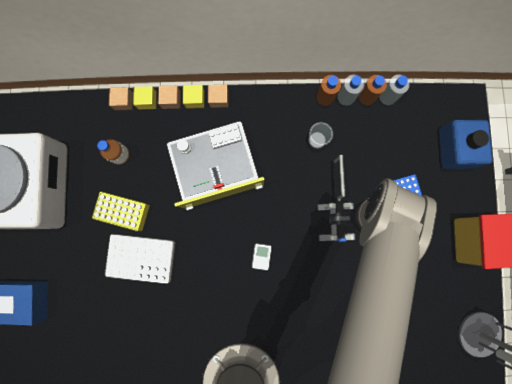

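View pics/w16.png

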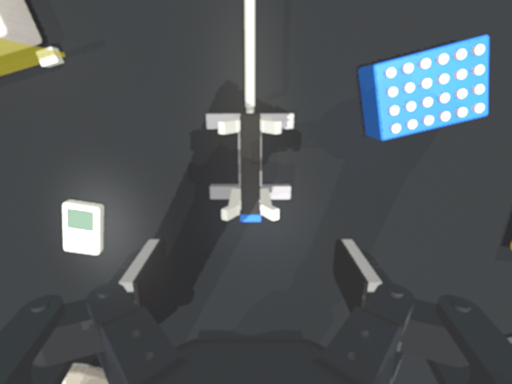

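```bash
python3 - <<'E'
from station import bot
print(bot.close_job()); print(bot.read_state()['t'])
E
```

```text
the job is handed in; nothing more can be done
None
the job is handed in; nothing more can be done
```

I took the rod from its cradle, hooked it behind the lever over the guard, and drew the lever in until it came up against its stop. The lever is on and the rod is back in its cradle. I handed the job in at about 36 s of the 64 s allowed.

- **Pull:** I found the stop by feel, about 19 mm past the on mark. That figure comes from the tool's travel and the camera estimate of the mark. The pull along the slide was 7 to 8.5 N for about 4 s, and 8.3 to 8.7 N in the readings over the last 1.4 s. With the vertical part the total comes to about 9 N. I only read the force between moves; no reading came near 12 N.
- **Lever:** the last side picture shows it still at its stop, clearly past the green stripe.
- **Rod:** it is seated and level in both notches. Its hook corner in the side picture is within half a pixel of where it started, and the seating height matched the height at the grasp.
- **Surroundings:** the bystanders look where they were, judged by eye rather than measured. No force reading suggested a bump on the guard, and the arm ended clear of everything.

The top and side cameras disagreed by about 4 mm on where the lever and mark stand along the slide. I used the average and relied on feel for the contact. The handover gave no verdict.

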